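# Hand-tighten a gear case cover in star order

### The arm

A 6-joint arm with a two-finger parallel gripper is mounted at the origin on the work surface. World frame = base frame: x ahead of the robot, y to its left, z up, the work surface at z = 0. Lengths are in m, angles in rad, forces in N, time in s.
With the tool pointing down it reaches from about 0.35 to 0.775 m from the base axis. Payload 7.3 kg.
Tool frame: the origin (TCP) lies on the centre line of the jaws, within the pads' length; the fingertips stand 14 mm ahead of it and the grasp point (between the pads) lies 5 mm behind it; z points along the fingers, y is the line along which they close (so a half turn about z gives the same grasp; the last joint's range is limited). The gripper opens to 92 mm and grips with 3 to 60 N. Pads are 19 mm wide; open, the fingers measure 130 mm over their backs; the gripper's body (75 mm by 190 mm) begins 47 mm behind the grasp point.
Start: joints at [1.167, 0.342, 1.524, -0, 1.275, -0.146], TCP at [0.134, 0.508, 0.21] pointing down, gripper open.
Joint ranges: [-2.53, 2.53], [-0.77, 2.02], [0.04, 2.7], [-1, 4.14], [0.28, 2.66], [-3.11, 3.11]. Speed limits (rad/s): [2.57, 2.57, 3.14, 3.14, 3.14, 3.14].

### API

Orientations are given as a unit quaternion [x, y, z, w].
In Python, from rig import env gives the robot as it stands. The module is installed in compiled form; this text tells all that it offers.
- The arm moves only by the tool jog_arm, never from a script. Its argument "moves" is a list of rows, each an object of numbers: "gripper": the opening, from 0 (shut) to 1 (fully open); "dx", "dy", "dz": the shift along the tool's x, y, z in cm; "wx", "wy", "wz": the turn, a rotation vector about the tool's x, y, z in degrees. In form: [{"gripper": .., "dx": .., "dy": .., "dz": .., "wx": .., "wy": .., "wz": ..}, ...]. A call has exactly 8 rows; each row is the pose to reach, as a shift and turn from the pose commanded when the call began, along the tool's axes at that moment; what a row does not reach only later rows make up. A row lasts 1/12 s, in which the tool goes at most 41.7 mm and 7.16 degrees, less where a joint would pass 70% of its speed; a pose out of reach is approached as far as the arm can. A call with a gripper value outside its range is refused whole. The fingers move at their own pace and stop on an object; "force" is the grip in N (left out, the last holds). Time passes only in rows, so rows that repeat a pose let the fingers close, or fill a call up. It gives the time, the measured TCP pose, the force, the opening and the grip force at its end, in the units of the state.
- env.get_state(): the state, without advancing time (a new reading comes with each control period).
- env.capture(name): name is "scene" or "top" or "wrist"; returns the picture (420x560x3 uint8, red, green, blue); there is no depth.
- env.get_calibration(name): a dict with "fx", "fy", "cx", "cy" (pixels), "T" (4x4, takes a point from camera to world coordinates). Camera axes: x right, y up, looking along -z (the intrinsics and any distortion apply to the point x, -y, -z); pixel columns grow to the right and rows downward; lengths in m; the calibration is good to about 2 mm. A picture is of the moment at which its call begins: read the wrist's pose just before it. get_calibration takes no time and is no camera call; for the wrist camera it gives the pose at the moment of the call.
- env.job_done(): hands the job in; it is judged then, once.
The state is a dict: "time": time; "joint_pos": joint angles; "joint_vel": joint speeds; "effort": joint torques, N m; "tcp_pos": TCP position; "orientation": TCP orientation; "contact_force": force on the tool from outside, world axes, zero at the start; "moment": the same for the moment, N m; "grip_width": finger opening in m; "finger_force": force on a finger pad.
Only numpy, scipy, OpenCV 4.12 (cv2) and the standard library are available. Lean on these libraries where they do the work, as an engineer would, in place of code of your own. Each camera call takes 0.05 s, during which the arm holds its last target. There are 200 camera calls.

### The job

The cover of the blue gear case lies in place under its four red bar knobs, all loose. Tighten them by hand, clockwise, in star order (a knob, the one diagonally opposite, then the other two) and in two passes: first bring all four just snug, about 0.14 N m each, and only then, in star order again, all four firm, about 0.30 N m each. Do not over-tighten any knob, lean on the cover or disturb the things lying around.

Things in the scene. Friction and masses are not known exactly. Their poses are not given: they have to be found in the camera images.
- case: Fixed blue gear case, 190 x 190 x 66 mm with a 230 x 150 mm foot flange (long way along its x) and a shaft stub on its +y side; origin at the centre of its underside, on the bench, z up. Its yaw varies. Low lips at the middle of each side keep the cover from shifting.
- cover: Loose aluminium cover, 174 x 174 x 10 mm with an amber sight glass in the middle, lying in place on the rim of the case; origin at the centre of its underside (66 mm above the bench), its top face 76 mm above the bench.
- knob1: Knob 1 of four alike, at x +55, y +55 mm in the case's frame. Red bar 50 mm long (knob's x), 14 mm thick (its y: grip across it), from 16 to 48 mm above the knob's origin, white mark on top towards +x; black hub 32 mm across below it. Origin: on the turning axis, at the start 2.4 mm above the cover; z up. A steel foot sticks out 0 to 2.2 mm below the origin, unknown for each knob.
- knob2: Knob 2 of four alike, at x -55, y +55 mm in the case's frame. Like knob 1; numbers run round the cover: 1 is diagonal to 3, 2 to 4. All knobs: yaw varies; clockwise from above tightens and sinks the knob 2.5 mm per rad. It spins with only thread drag, about 0.04 N m, until its sprung foot meets the cover after 0.1 to 1 rad (unknown).
- knob3: Knob 3 of four alike, at x -55, y -55 mm in the case's frame. Like knob 1. All knobs: the bar is sprung on the hub: it winds up 1 rad per 1.5 N m and springs back when released. Once the foot meets the cover the clamping force grows about 36 N per rad of bar turn (0.33 N m per rad), softer in the first few N. A knob stays where it is left.
- knob4: Knob 4 of four alike, at x +55, y -55 mm in the case's frame. Like knob 1. All knobs: the moment felt, hand held still, is about 0.04 N m + 0.009 m x clamping force (15 % either way: friction varies). Snug: about 11 N (0.14 N m), wrong below 4 N or above 19 N. Firm: about 29 N (0.30 N m), wrong below 22 N or above 38 N; above 46 N it is spoiled.
- bottle: White oil bottle with a blue cap, 64 mm across, 160 mm tall, standing on the bench; origin at the centre of its underside. Leave alone.
- wrench: Steel wrench lying on the bench; leave alone.
- timber: Timber block 180 x 50 x 45 mm lying on the bench beside the case; origin at the centre of its underside. Leave alone.
- parts_cup: Red plastic cup 70 mm across, 60 mm tall, standing on the bench; origin at the centre of its underside. Leave alone.

How it is judged:
On the way, in this order (a step that is already met when the one before it is completed fails the run):
1. first pass: one diagonally opposite pair snug (each clamps the cover with over 4 N) while the other two are still loose (((contact force between each of knob1, knob3 and cover above 4 N and contact force between each of knob2, knob4 and cover below 4 N) or (contact force between each of knob2, knob4 and cover above 4 N and contact force between each of knob1, knob3 and cover below 4 N))), for 0.2 s.
2. first pass done: all four knobs snug (each over 4 N) and none yet firm (each under 19 N) (contact force between knob1 and cover between 4 and 19 N and contact force between knob2 and cover between 4 and 19 N and contact force between knob3 and cover between 4 and 19 N and contact force between knob4 and cover between 4 and 19 N), for 0.2 s.
3. second pass: one diagonally opposite pair firm (each over 22 N) while the other two are only snug (((contact force between each of knob1, knob3 and cover above 22 N and contact force between each of knob2, knob4 and cover below 22 N) or (contact force between each of knob2, knob4 and cover above 22 N and contact force between each of knob1, knob3 and cover below 22 N))), for 0.2 s.
4. second pass done: all four knobs firm (each over 22 N) (contact force between each of knob1, knob2, knob3, knob4 and cover above 22 N), for 0.2 s.
At the end, for the whole second after the job is handed in: Each of the four knobs clamps the cover with 22 to 38 N, the cover is at rest, and bottle, wrench, timber and parts cup are within 30 mm of where they started (all of step 4 and contact force between each of knob1, knob2, knob3, knob4 and cover below 38 N and linear speed of cover below 0.02 m/s and distance of each of bottle, wrench, timber, parts_cup from where it was at the start of the episode below 0.03 m); the robot touches nothing.
It fails at once if a knob is over-tightened: it clamps the cover with more than 46 N (contact force between any of knob1, knob2, knob3, knob4 and cover above 46 N).
It fails at once if the fingers press on the cover with more than 20 N (contact force between the fingers and cover above 20 N).
It fails at once if a bystander (bottle, wrench, timber, parts cup) is moved more than 30 mm (distance of any of bottle, wrench, timber, parts_cup from where it was at the start of the episode above 0.03 m).
It also fails if it takes over 72 s, if anything falls off the work surface, if the arm or the gripper's body presses on something with over 40 N, if the wrist force passes 120 N, or if a joint passes its speed limit or range.

## Working session

There is one attempt and no reset: what is moved stays moved. The work goes in short steps, Python scripts to look and compute and a tool call to move; the robot and the scene stay as the last step left them, time stands still between calls to the robot, and variables do not carry over. Pictures are saved under pics/ and viewed, at most 10 in all, crops included, and the job is handed in when it is done.

Besides the shell and the picture viewer there is one more tool, called after "Emit:" as name(argument=value, ...), one argument or row to a line, values as JSON. jog_arm: Moves the arm, as the interface text tells. Its arguments: {"type":"object","properties":{"moves":{"type":"array"},"force":{"type":"number"}},"required":["moves"]}

```bash
mkdir -p pics
python3 - <<'E'
from rig import env
import cv2,json
for n in("top","scene"):
    im=env.capture(n); cv2.imwrite(f"pics/{n}0.png",im[:,:,::-1]); c=env.get_calibration(n); print(n,{k:(v.round(4).tolist() if hasattr(v,'round') and hasattr(v,'tolist') else v) for k,v in c.items()})
s=env.get_state(); print(s)
E
```

```text
top {'fx': 470.10059681047625, 'fy': 470.10059681047625, 'cx': 273.0692584591931, 'cy': 206.94637574538928, 'T': [[-0.0124, 0.998, -0.0621, 0.4693], [-0.9999, -0.0129, -0.0089, 0.0], [-0.0096, 0.062, 0.998, 1.2103], [0.0, 0.0, 0.0, 1.0]]}
scene {'fx': 419.3192707680029, 'fy': 419.3192707680029, 'cx': 279.1232674653621, 'cy': 207.97915959317342, 'T': [[0.7793, -0.346, 0.5225, 1.0893], [0.6265, 0.4509, -0.6358, -0.676], [-0.0156, 0.8228, 0.5681, 0.6878], [0.0, 0.0, 0.0, 1.0]]}
{'time': 0.1, 'joint_pos': array([ 1.16700309e+00,  3.42681586e-01,  1.52491543e+00, -1.02136635e-05,
        1.27539328e+00, -1.46013466e-01]), 'joint_vel': array([ 2.36231252e-04, -2.15410397e-03, -3.05819846e-03,  5.11753797e-04,
       -5.13303228e-05,  1.02946371e-03]), 'effort': array([ 1.52786553e-03, -4.32000947e+01, -2.44693029e+01,  7.19767646e-02,
        5.26841905e-02, -3.78176628e-05]), 'tcp_pos': array([0.13367738, 0.50730127, 0.20950177]), 'orientation': array([ 1.28531806e-01,  9.91705141e-01, -6.73908097e-04, -1.84996768e-04]), 'contact_force': array([-0.00811434,  0.44045751, -0.07101974]), 'moment': array([-0.03349453, -0.00497593, -0.01735891]), 'finger_force': 0.0, 'grip_width': 0.09172543736225125}
```

View pics/top0.png

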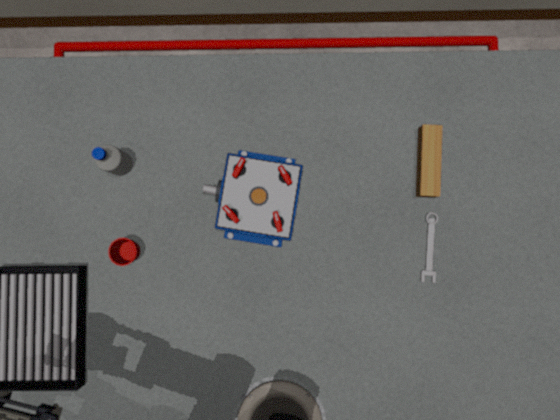

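View pics/scene0.png

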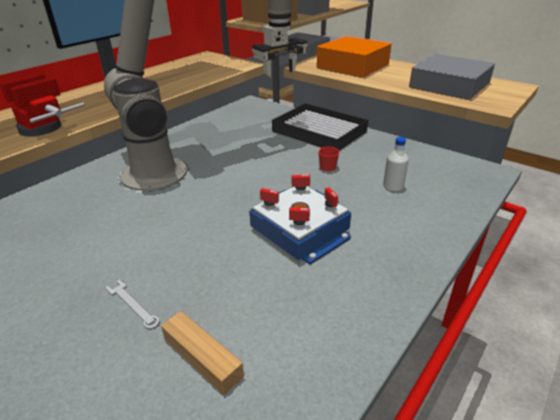

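The top view shows the case centred near (259,196), with its shaft stub to the left (world +y). The four knobs are at about (238,168), (285,175), (231,214) and (278,221). The bystanders are all far away. Next I'll enlarge a crop.

Run:
```python
import cv2
im=cv2.imread("pics/top0.png")[140:255,195:315]
cv2.imwrite("pics/top0c.png",cv2.resize(im,None,fx=5,fy=5,interpolation=cv2.INTER_CUBIC))
```

```text
(no output)
```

View pics/top0c.png

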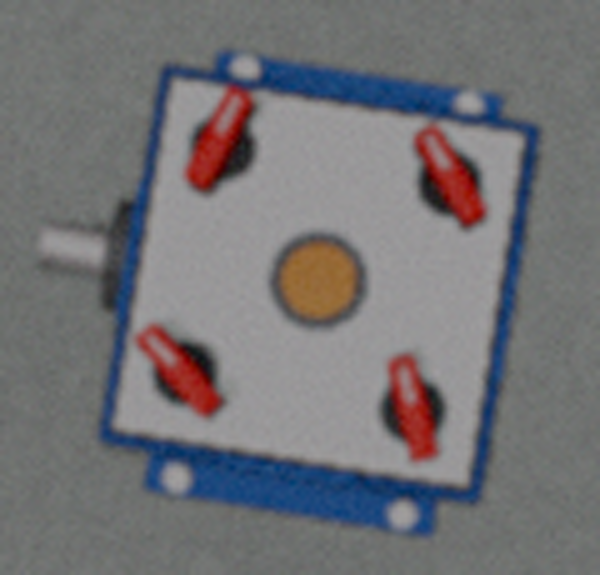

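The crop shows the knob marks (white, +x end) pointing up in the image on all four. The bars are roughly (240,90)-(200,188) for knob 1, (150,330)-(210,412) for knob 2, (400,357)-(426,458) for knob 3 and (428,130)-(474,224) for knob 4. The sight glass is at (318,280). I'll turn these into positions.

```bash
cat > h.py <<'E'
from rig import env
import numpy as np, cv2
from scipy.optimize import least_squares
def ray(c,u,v,z):
    d=c["T"][:3,:3]@np.array([(u-c["cx"])/c["fx"],-(v-c["cy"])/c["fy"],-1.]); o=c["T"][:3,3]
    return (o+d*(z-o[2])/d[2])[:2]
def st():
    s=env.get_state(); R=cv2.Rodrigues(np.zeros(3))[0]
    from scipy.spatial.transform import Rotation as Ro
    R=Ro.from_quat(s["orientation"]).as_matrix()
    print("t",round(s["time"],2),"tcp",s["tcp_pos"].round(4),"yaw_y",np.degrees(np.arctan2(R[1,1],R[0,1])).round(2),"z",R[:,2].round(4),"j",s["joint_pos"].round(3),"F",s["contact_force"].round(2),"M",s["moment"].round(4),"e6",s["effort"][5].round(4),"w",round(s["grip_width"],4),"ff",s["finger_force"])
    return s,R
def blobs(im,c,z,amin,amax):
    hsv=cv2.cvtColor(im,cv2.COLOR_RGB2HSV); h,s,v=cv2.split(hsv)
    m=(((h<8)|(h>172))&(s>130)&(v>70)).astype(np.uint8)
    m=cv2.morphologyEx(m,cv2.MORPH_CLOSE,np.ones((3,3)))
    n,l,stt,ce=cv2.connectedComponentsWithStats(m); out=[]
    for i in range(1,n):
        if amin<stt[i,4]<amax:
            ys,xs=np.nonzero(l==i); P=np.array([ray(c,a,b,z) for a,b in zip(xs,ys)])
            w,V=np.linalg.eigh(np.cov(P.T)); d=V[:,1]*np.sign(V[0,1])
            out.append((ce[i].round(1),stt[i,4],P.mean(0).round(4),np.degrees(np.arctan2(d[1],d[0])).round(1)))
    return out
E
python3 - <<'E'
from h import *
im=cv2.imread("pics/top0.png")[:,:,::-1].copy(); c=env.get_calibration("top")
for b in blobs(im,c,0.118,40,400): print(*b)
f=lambda x,y:(195+(x+.5)/5-.5,140+(y+.5)/5-.5)
print("glass",ray(c,*f(318,280),0.076))
Q=[ray(c,*f(*p),0.076) for p in [(172,78),(533,128),(470,490),(108,432)]]
print("corn",np.round(Q,4),np.mean(Q,0))
for n,a,b in [(1,(240,90),(200,188)),(2,(150,330),(210,412)),(3,(400,357),(426,458)),(4,(428,130),(474,224))]:
    A=ray(c,*f(*a),.1264);B=ray(c,*f(*b),.1264);d=A-B;print(n,(A+B)/2,np.degrees(np.arctan2(d[1],d[0])),np.linalg.norm(d))
E
```

```text
[238.4 167.4] 127 [0.631  0.0898] -27.3
[284.7 175. ] 124 [ 0.6117 -0.0185] 29.0
[230.7 213.9] 120 [0.5223 0.1086] 40.8
[277.1 221.6] 112 [0.5029 0.0007] 14.6
glass [0.56783511 0.04575043]
corn [[ 0.6675  0.1159]
 [ 0.6406 -0.0595]
 [ 0.4654 -0.0264]
 [ 0.4955  0.148 ]] [0.56726613 0.04448057]
1 [0.62984611 0.08858668] -22.57134772968677 0.04940727984820863
2 [0.52213208 0.10795371] 35.68100746507509 0.047129861897215915
3 [0.50391212 0.00051824] 13.695493536141345 0.048095735317923174
4 [ 0.61061421 -0.01848336] 25.137786709682505 0.04878363158202386
```

Emit:
jog_arm(
  moves=[
    {"gripper": 0.5,"dx": -53.6,"dy": -33.6,"dz": -10},
    {"gripper": 0.5,"dx": -53.6,"dy": -33.6,"dz": -10},
    {"gripper": 0.5,"dx": -53.6,"dy": -33.6,"dz": -10},
    {"gripper": 0.5,"dx": -53.6,"dy": -33.6,"dz": -10},
    {"gripper": 0.5,"dx": -53.6,"dy": -33.6,"dz": -10},
    {"gripper": 0.5,"dx": -53.6,"dy": -33.6,"dz": -10},
    {"gripper": 0.5,"dx": -53.6,"dy": -33.6,"dz": -10},
    {"gripper": 0.5,"dx": -53.6,"dy": -33.6,"dz": -10},
  ],
)

```text
invalid input at $.moves[0]: expected keys gripper, dx, dy, dz, wx, wy, wz
```

```bash
python3 -c "
from h import *
s,R=st(); print(((np.array([.567,.045,.31])-s['tcp_pos'])@R*100).round(2))"
```

```text
t 0.1 tcp [0.1337 0.5073 0.2095] yaw_y 75.23 z [-5.0e-04 -1.3e-03 -1.0e+00] j [ 1.167  0.343  1.525 -0.     1.275 -0.146] F [-0.01  0.44 -0.07] M [-0.0335 -0.005  -0.0174] e6 -0.0 w 0.0917 ff 0.0
[-53.68 -33.67 -10.01]
```

Emit:
jog_arm(
  moves=[
    {"gripper": 0.5,"dx": -53.6,"dy": -33.6,"dz": -10,"wx": 0,"wy": 0,"wz": 0},
    {"gripper": 0.5,"dx": -53.6,"dy": -33.6,"dz": -10,"wx": 0,"wy": 0,"wz": 0},
    {"gripper": 0.5,"dx": -53.6,"dy": -33.6,"dz": -10,"wx": 0,"wy": 0,"wz": 0},
    {"gripper": 0.5,"dx": -53.6,"dy": -33.6,"dz": -10,"wx": 0,"wy": 0,"wz": 0},
    {"gripper": 0.5,"dx": -53.6,"dy": -33.6,"dz": -10,"wx": 0,"wy": 0,"wz": 0},
    {"gripper": 0.5,"dx": -53.6,"dy": -33.6,"dz": -10,"wx": 0,"wy": 0,"wz": 0},
    {"gripper": 0.5,"dx": -53.6,"dy": -33.6,"dz": -10,"wx": 0,"wy": 0,"wz": 0},
    {"gripper": 0.5,"dx": -53.6,"dy": -33.6,"dz": -10,"wx": 0,"wy": 0,"wz": 0},
  ],
)

```text
time: 0.77
tcp_pos: [0.3597, 0.2657, 0.2624]
orientation: [0.128, 0.992, -0.0, -0.0]
contact_force: [0.3, 0.9, 0.2]
grip_width: 0.0467
finger_force: 0.0
```

```bash
python3 -c "
from h import *
s,R=st(); print(((np.array([.567,.045,.31])-s['tcp_pos'])@R*100).round(2))"
```

```text
t 0.77 tcp [0.3597 0.2657 0.2624] yaw_y 75.24 z [-3.e-04  0.e+00 -1.e+00] j [ 0.464  0.158  1.626  0.     1.358 -0.849] F [0.33 0.91 0.2 ] M [ 0.0274 -0.0199 -0.0592] e6 1.4203 w 0.0467 ff 0.0
[-25.66 -16.06  -4.77]
```

Emit:
jog_arm(
  moves=[
    {"gripper": 0.5,"dx": -25,"dy": -15.7,"dz": -4.6,"wx": 0,"wy": 0,"wz": 0},
    {"gripper": 0.5,"dx": -25,"dy": -15.7,"dz": -4.6,"wx": 0,"wy": 0,"wz": 0},
    {"gripper": 0.5,"dx": -25,"dy": -15.7,"dz": -4.6,"wx": 0,"wy": 0,"wz": 0},
    {"gripper": 0.5,"dx": -25,"dy": -15.7,"dz": -4.6,"wx": 0,"wy": 0,"wz": 0},
    {"gripper": 0.5,"dx": -25,"dy": -15.7,"dz": -4.6,"wx": 0,"wy": 0,"wz": 0},
    {"gripper": 0.5,"dx": -25,"dy": -15.7,"dz": -4.6,"wx": 0,"wy": 0,"wz": 0},
    {"gripper": 0.5,"dx": -25,"dy": -15.7,"dz": -4.6,"wx": 0,"wy": 0,"wz": 0},
    {"gripper": 0.5,"dx": -25,"dy": -15.7,"dz": -4.6,"wx": 0,"wy": 0,"wz": 0},
  ],
)

```text
time: 1.43
tcp_pos: [0.564, 0.0469, 0.3076]
orientation: [0.131, 0.991, -0.001, 0.001]
contact_force: [-0.5, -0.5, -0.8]
grip_width: 0.0461
finger_force: 0.0
```

```bash
python3 -c "
from h import *
s,R=st(); c=env.get_calibration('wrist'); im=env.capture('wrist'); cv2.imwrite('pics/w1.png',im[:,:,::-1])
np.savez('w1.npz',**{k:c[k] for k in c})
print(c['T'].round(3),c['fx'],c['cx'],c['cy'])
for b in blobs(im,c,.12,200,40000): print(*b)
st()"
```

```text
t 1.43 tcp [0.564  0.0469 0.3076] yaw_y 74.96 z [ 0.001  -0.0019 -1.    ] j [-0.051  0.367  1.221 -0.002  1.552 -1.36 ] F [-0.48 -0.47 -0.79] M [-0.0295 -0.0048 -0.0219] e6 -0.4699 w 0.0461 ff 0.0
[[ 0.259 -0.919 -0.296  0.484]
 [ 0.966  0.246  0.081  0.07 ]
 [-0.001 -0.307  0.952  0.483]
 [ 0.     0.     0.     1.   ]] 326.2812917019085 280.3557483511389 218.1523507641429
[519.9  13.7] 2053 [0.4554 0.3177] 77.1
[322.6 136.9] 453 [0.5195 0.1071] 40.5
[222.3 145.9] 453 [ 0.5005 -0.0008] 14.4
[329.7 232.1] 340 [0.6287 0.0908] -29.3
[235.1 240.6] 343 [ 0.6101 -0.0205] 30.8
t 1.48 tcp [0.5631 0.0482 0.3072] yaw_y 74.96 z [-3.e-04 -9.e-04 -1.e+00] j [-5.000e-02  3.660e-01  1.223e+00 -1.000e-03  1.552e+00 -1.358e+00] F [-1.2  -0.92 -0.27] M [-0.0201  0.0607  0.0106] e6 -0.2167 w 0.0459 ff 0.0
```

View pics/w1.png

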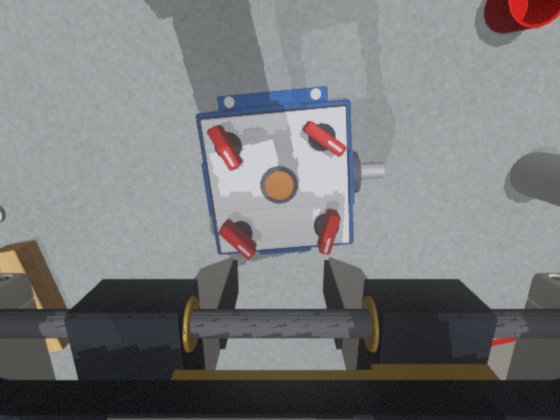

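The wrist view shows the four bars at about (323,137), (222,146), (330,232) and (235,241), and the bottle at the right edge. I'll fit one model, case pose plus bar yaws, to both views using the bar silhouettes.

```bash
cat > fit.py <<'E'
from h import *
def proj(c,P):
    p=(P-c["T"][:3,3])@c["T"][:3,:3]
    return np.stack([c["cx"]+c["fx"]*p[:,0]/-p[:,2],c["cy"]-c["fy"]*p[:,1]/-p[:,2]],1)
def feat(h):
    m=cv2.moments(h.astype(np.float32).reshape(-1,1,2)); A=m["m00"]
    a=.5*np.arctan2(2*m["mu11"],m["mu20"]-m["mu02"])
    return np.array([m["m10"]/A,m["m01"]/A,a])
def hulls(im,amin,amax):
    h,s,v=cv2.split(cv2.cvtColor(im,cv2.COLOR_RGB2HSV)); m=(((h<8)|(h>172))&(s>120)&(v>60)).astype(np.uint8)
    m=cv2.morphologyEx(m,cv2.MORPH_CLOSE,np.ones((3,3)))
    return [feat(cv2.convexHull(k)) for k in cv2.findContours(m,cv2.RETR_EXTERNAL,cv2.CHAIN_APPROX_NONE)[0] if amin<cv2.contourArea(k)<amax]
K=np.array([[55,55],[-55,55],[-55,-55],[55,-55]])/1000
box=np.array([[x,y,z] for x in(-.025,.025) for y in(-.007,.007) for z in(.016,.048)])
def bar(x,y,th,sink=0):
    c,s=np.cos(th),np.sin(th); return box@np.array([[c,s,0],[-s,c,0],[0,0,1]])+[x,y,.0784-sink]
def knobs(p):
    c,s=np.cos(p[2]),np.sin(p[2]); return K@np.array([[c,s],[-s,c]])+p[:2]
def fit(views,th0,p0=(.567,.045,-.17)):
    def res(q,full=False):
        r=[]
        for c,H in views:
            for (x,y),th in zip(knobs(q[:3]),q[3:]):
                f=feat(cv2.convexHull(proj(c,bar(x,y,th)).astype(np.float32)))
                g=min(H,key=lambda g:np.hypot(*(g-f)[:2])); d=g-f; d[2]=(d[2]+np.pi/2)%np.pi-np.pi/2
                r.append(d*[c["fx"]**-1*400,c["fx"]**-1*400,10])
        return np.array(r) if full else np.ravel(r)
    o=least_squares(res,np.r_[p0,np.radians(th0)],diff_step=1e-4,x_scale=[.01]*2+[.1]*5)
    return o.x,res(o.x,True)
E
python3 - <<'E'
from fit import *
c1=env.get_calibration("top"); c2=dict(np.load("w1.npz"))
H1=hulls(cv2.imread("pics/top0.png")[:,:,::-1].copy(),60,400); H2=hulls(cv2.imread("pics/w1.png")[:,:,::-1].copy(),200,1000)
for v in([(c1,H1)],[(c2,H2)],[(c1,H1),(c2,H2)]):
    x,r=fit(v,[-25,38,14,27]); print(x[:2].round(4),np.degrees(x[2:]).round(1)); print(r.round(2).tolist()); print(knobs(x).round(4).tolist())
E
```

```text
[0.5679 0.0457] [-10.1 -28.2  40.4  13.   29.9]
[[-0.12, -0.25, 0.0], [0.03, 0.12, 0.0], [0.04, 0.09, 0.0], [0.05, 0.03, -0.0]]
[[0.6317, 0.0903], [0.5234, 0.1095], [0.5042, 0.0012], [0.6125, -0.0181]]
[0.5679 0.0445] [ -9.7 -31.2  39.   14.9  34.2]
[[1.39, 2.24, -0.03], [0.66, -1.43, -0.27], [-1.51, -1.79, 0.42], [-0.48, 1.94, 0.01]]
[[0.6314, 0.0894], [0.523, 0.108], [0.5044, -0.0004], [0.6128, -0.019]]
[0.5679 0.0446] [ -9.7 -29.7  39.7  14.1  32.1]
[[-0.39, -0.35, -0.27], [-0.46, -0.01, -0.13], [-0.48, 0.17, 0.19], [-0.26, 0.15, 0.39], [1.29, 2.25, 0.22], [0.49, -1.43, -0.15], [-1.69, -1.73, 0.28], [-0.55, 2.01, -0.36]]
[[0.6314, 0.0895], [0.523, 0.1081], [0.5044, -0.0003], [0.6128, -0.0189]]
```

```bash
cat >> h.py <<'E'
from scipy.spatial.transform import Rotation as Ro
KN={1:(.6315,.0899),2:(.5232,.1088),3:(.5043,.0004),4:(.6126,-.0186)}
def go(k,psi,z=.1104):
    s,R=st(); a=np.radians(psi); y=np.array([np.cos(a),np.sin(a),0]); zz=np.array([0,0,-1.]); x=np.cross(y,zz)
    T=np.stack([x,y,zz],1); print("d cm",((np.r_[KN[k],z]-s["tcp_pos"])@R*100).round(2),"w deg",np.degrees(Ro.from_matrix(R.T@T).as_rotvec()).round(2))
E
python3 -c "
from h import *
go(1,61)"
```

```text
t 1.48 tcp [0.5631 0.0482 0.3072] yaw_y 74.96 z [-3.e-04 -9.e-04 -1.e+00] j [-5.000e-02  3.660e-01  1.223e+00 -1.000e-03  1.552e+00 -1.358e+00] F [-1.2  -0.92 -0.27] M [-0.0201  0.0607  0.0106] e6 -0.2167 w 0.0459 ff 0.0
d cm [-5.53  5.83 19.68] w deg [-0.06  0.   13.96]
```

Emit:
jog_arm(
  moves=[
    {"gripper": 0.5,"dx": -2.7,"dy": 2.9,"dz": 0,"wx": 0,"wy": 0,"wz": 7},
    {"gripper": 0.5,"dx": -5.5,"dy": 5.8,"dz": 3,"wx": 0,"wy": 0,"wz": 14},
    {"gripper": 0.5,"dx": -5.5,"dy": 5.8,"dz": 7,"wx": 0,"wy": 0,"wz": 14},
    {"gripper": 0.5,"dx": -5.5,"dy": 5.8,"dz": 11,"wx": 0,"wy": 0,"wz": 14},
    {"gripper": 0.5,"dx": -5.5,"dy": 5.8,"dz": 14,"wx": 0,"wy": 0,"wz": 14},
    {"gripper": 0.5,"dx": -5.5,"dy": 5.8,"dz": 15.7,"wx": 0,"wy": 0,"wz": 14},
    {"gripper": 0.5,"dx": -5.5,"dy": 5.8,"dz": 15.7,"wx": 0,"wy": 0,"wz": 14},
    {"gripper": 0.5,"dx": -5.5,"dy": 5.8,"dz": 15.7,"wx": 0,"wy": 0,"wz": 14},
  ],
)

```text
time: 2.15
tcp_pos: [0.6277, 0.0949, 0.1507]
orientation: [0.248, 0.969, -0.0, -0.001]
contact_force: [1.2, -0.5, -0.2]
grip_width: 0.0461
finger_force: 0.0
```

```bash
python3 -c "
from h import *
go(1,61)"
```

```text
t 2.15 tcp [0.6277 0.0949 0.1507] yaw_y 61.28 z [-2.3e-03  2.0e-04 -1.0e+00] j [ 0.029  0.592  1.282  0.     1.27  -1.04 ] F [ 1.24 -0.48 -0.17] M [-0.0181  0.0303 -0.0067] e6 0.006 w 0.0461 ff 0.0
d cm [-0.59 -0.25  4.03] w deg [-0.05 -0.12  0.28]
```

Emit:
jog_arm(
  moves=[
    {"gripper": 0.5,"dx": -0.6,"dy": -0.2,"dz": 0,"wx": 0,"wy": 0,"wz": 0},
    {"gripper": 0.5,"dx": -0.6,"dy": -0.2,"dz": 1,"wx": 0,"wy": 0,"wz": 0},
    {"gripper": 0.5,"dx": -0.6,"dy": -0.2,"dz": 2,"wx": 0,"wy": 0,"wz": 0},
    {"gripper": 0.5,"dx": -0.6,"dy": -0.2,"dz": 3,"wx": 0,"wy": 0,"wz": 0},
    {"gripper": 0.5,"dx": -0.6,"dy": -0.2,"dz": 4,"wx": 0,"wy": 0,"wz": 0},
    {"gripper": 0.5,"dx": -0.6,"dy": -0.2,"dz": 4,"wx": 0,"wy": 0,"wz": 0},
    {"gripper": 0.5,"dx": -0.6,"dy": -0.2,"dz": 4,"wx": 0,"wy": 0,"wz": 0},
    {"gripper": 0.5,"dx": -0.6,"dy": -0.2,"dz": 4,"wx": 0,"wy": 0,"wz": 0},
  ],
)

```text
time: 2.82
tcp_pos: [0.6331, 0.0894, 0.1112]
orientation: [0.248, 0.969, 0.0, 0.0]
contact_force: [0.1, 0.4, -0.2]
grip_width: 0.0456
finger_force: 0.0
```

```bash
python3 -c "
from h import *
go(1,61)
im=env.capture('wrist'); cv2.imwrite('pics/w2.png',im[:,:,::-1])
go(1,61)"
```

```text
t 2.82 tcp [0.6331 0.0894 0.1112] yaw_y 61.23 z [ 2.e-04  1.e-04 -1.e+00] j [ 0.02   0.634  1.319  0.     1.188 -1.048] F [ 0.14  0.45 -0.17] M [-0.0056 -0.0126  0.0255] e6 0.0002 w 0.0456 ff 0.0
d cm [ 0.17 -0.03  0.08] w deg [0.01 0.   0.23]
t 2.87 tcp [0.6333 0.0893 0.1116] yaw_y 61.23 z [ 9.e-04  1.e-04 -1.e+00] j [ 0.02   0.634  1.319  0.     1.188 -1.048] F [-0.17  0.18  0.76] M [0.0135 0.0612 0.0028] e6 0.0002 w 0.0454 ff 0.0
d cm [ 0.19 -0.04  0.12] w deg [0.03 0.04 0.23]
```

View pics/w2.png

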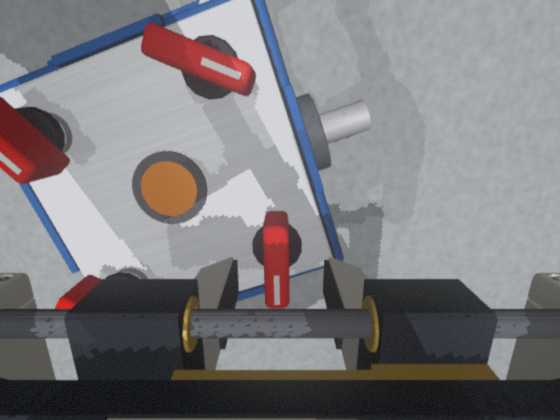

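The bar at (276,260) lies centred and parallel between the fingers (216 to 346). Next I'll close the gripper.

Emit:
jog_arm(
  force=40,
  moves=[
    {"gripper": 0.5,"dx": 0.15,"dy": 0,"dz": 0.1,"wx": 0,"wy": 0,"wz": 0},
    {"gripper": 0.1,"dx": 0.15,"dy": 0,"dz": 0.1,"wx": 0,"wy": 0,"wz": 0},
    {"gripper": 0.1,"dx": 0.15,"dy": 0,"dz": 0.1,"wx": 0,"wy": 0,"wz": 0},
    {"gripper": 0,"dx": 0.15,"dy": 0,"dz": 0.1,"wx": 0,"wy": 0,"wz": 0},
    {"gripper": 0,"dx": 0.15,"dy": 0,"dz": 0.1,"wx": 0,"wy": 0,"wz": 0},
    {"gripper": 0,"dx": 0.15,"dy": 0,"dz": 0.1,"wx": 0,"wy": 0,"wz": 0},
    {"gripper": 0,"dx": 0.15,"dy": 0,"dz": 0.1,"wx": 0,"wy": 0,"wz": 0},
    {"gripper": 0,"dx": 0.15,"dy": 0,"dz": 0.1,"wx": 0,"wy": 0,"wz": 0},
  ],
)

```text
time: 3.53
tcp_pos: [0.6317, 0.09, 0.1102]
orientation: [0.248, 0.969, 0.0, 0.0]
contact_force: [-0.4, -0.1, 0.3]
grip_width: 0.0039
finger_force: 0.0
```

```bash
python3 -c "
from h import *
go(1,61)"
```

```text
t 3.53 tcp [0.6317 0.09   0.1102] yaw_y 61.23 z [ 1.e-04  1.e-04 -1.e+00] j [ 0.022  0.633  1.325  0.     1.184 -1.047] F [-0.37 -0.11  0.25] M [-0.0603  0.0408 -0.0067] e6 0.0004 w 0.0039 ff 0.0
d cm [ 0.01 -0.02 -0.02] w deg [0.01 0.   0.23]
```

```bash
python3 -c "
from fit import *
s,R=st(); c=env.get_calibration('wrist'); im=env.capture('wrist'); cv2.imwrite('pics/w3.png',im[:,:,::-1])
t=s['tcp_pos']
P=np.array([t,t-[0,0,.014],t+[0,0,.005]]); print(proj(c,P).round(0))
print(c['T'].round(3))
print(proj(c,bar(.6315,.0899,np.radians(-29))).round(0).tolist())
np.savez('w3.npz',**c)
"
```

```text
t 3.53 tcp [0.6317 0.09   0.1102] yaw_y 61.23 z [ 1.e-04  1.e-04 -1.e+00] j [ 0.022  0.633  1.325  0.     1.184 -1.047] F [-0.37 -0.11  0.25] M [-0.0603  0.0408 -0.0067] e6 0.0004 w 0.0039 ff 0.0
[[279. 262.]
 [279. 252.]
 [279. 266.]]
[[ 0.481 -0.835 -0.268  0.559]
 [ 0.877  0.458  0.147  0.131]
 [ 0.    -0.306  0.952  0.286]
 [ 0.     0.     0.     1.   ]]
[[267.0, 213.0], [265.0, 231.0], [290.0, 213.0], [292.0, 231.0], [268.0, 286.0], [266.0, 314.0], [289.0, 286.0], [290.0, 315.0]]
```

View pics/w3.png

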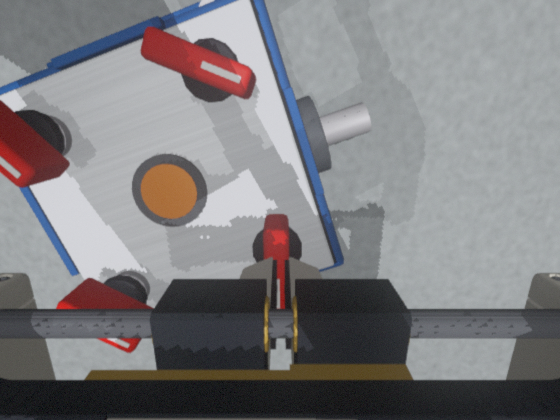

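```bash
python3 -c "
import cv2,numpy as np
a=[cv2.resize(cv2.imread(f'pics/{n}.png')[195:355,200:360],None,fx=2.5,fy=3.5,interpolation=cv2.INTER_CUBIC) for n in('w2','w3')]
cv2.imwrite('pics/c23.png',np.hstack(a))"
```

```text
(no output)
```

View pics/c23.png

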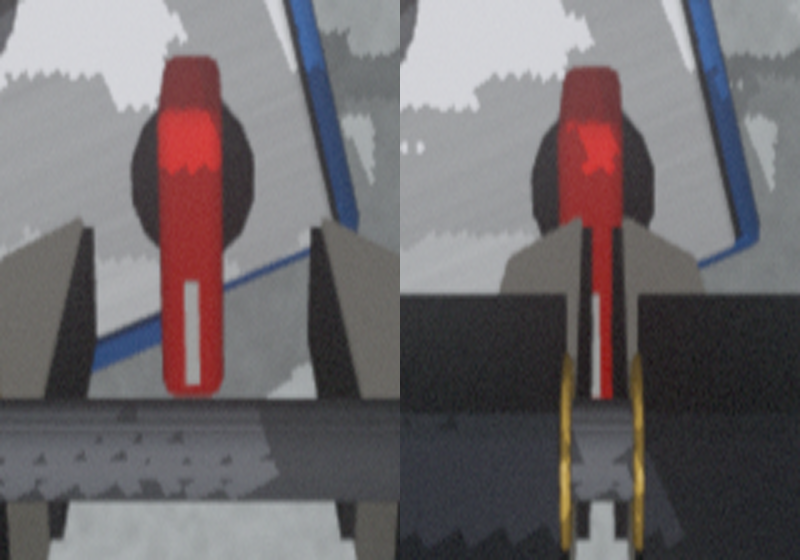

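The fingers closed to 4 mm without touching anything, and they hide the bar, so the tips are above its top. Their apparent spacing of about 1.91 px/mm also puts them nearer the camera than the bar. I'll reopen, go down in small steps and watch the force.

Emit:
jog_arm(
  moves=[
    {"gripper": 0.5,"dx": 0,"dy": 0,"dz": 0,"wx": 0,"wy": 0,"wz": 0},
    {"gripper": 0.5,"dx": 0,"dy": 0,"dz": 0,"wx": 0,"wy": 0,"wz": 0},
    {"gripper": 0.5,"dx": 0,"dy": 0,"dz": 0,"wx": 0,"wy": 0,"wz": 0},
    {"gripper": 0.5,"dx": 0,"dy": 0,"dz": 0,"wx": 0,"wy": 0,"wz": 0},
    {"gripper": 0.5,"dx": 0,"dy": 0,"dz": 0.3,"wx": 0,"wy": 0,"wz": 0},
    {"gripper": 0.5,"dx": 0,"dy": 0,"dz": 0.6,"wx": 0,"wy": 0,"wz": 0},
    {"gripper": 0.5,"dx": 0,"dy": 0,"dz": 0.9,"wx": 0,"wy": 0,"wz": 0},
    {"gripper": 0.5,"dx": 0,"dy": 0,"dz": 0.9,"wx": 0,"wy": 0,"wz": 0},
  ],
)

```text
time: 4.25
tcp_pos: [0.6311, 0.09, 0.1001]
orientation: [0.248, 0.969, -0.0, -0.001]
contact_force: [-0.3, -0.5, 0.1]
grip_width: 0.0454
finger_force: 0.0
```

Run:
```python
from fit import *
s,R=st(); c=env.get_calibration('wrist'); im=env.capture('wrist'); cv2.imwrite('pics/w4.png',im[:,:,::-1]); np.savez('w4.npz',**c)
# check camera scale/height: refit wrist w1 picture with free camera height & focal
c2=dict(np.load("w1.npz")); H=hulls(cv2.imread("pics/w1.png")[:,:,::-1].copy(),200,1000)
for dz in(-.03,-.02,-.01,0,.01,.02):
    d=dict(c2); d["T"]=c2["T"].copy(); d["T"][2,3]+=dz
    x,r=fit([(d,H)],[-29,40,14,31]); print(dz,x[:2].round(4),np.degrees(x[2:]).round(1),np.sqrt((r[:,:2]**2).mean()).round(2))
```

```text
t 4.25 tcp [0.6311 0.09   0.1001] yaw_y 61.23 z [-0.0017  0.     -1.    ] j [ 0.022  0.643  1.336  0.     1.165 -1.047] F [-0.33 -0.49  0.09] M [-0.0229  0.0415  0.0211] e6 0.0001 w 0.0454 ff 0.0
-0.03 [0.5622 0.0462] [ -9.7 -30.8  45.1   6.5  34.4] 3.66
-0.02 [0.5641 0.0456] [ -9.7 -31.   42.9   9.7  34.4] 1.92
-0.01 [0.566  0.0451] [ -9.7 -31.1  40.8  12.5  34.3] 0.57
0 [0.5679 0.0445] [ -9.7 -31.1  38.9  15.1  34.2] 1.54
0.01 [0.5698 0.0439] [ -9.7 -31.5  37.1  17.4  34.1] 3.0
0.02 [0.5718 0.0433] [ -9.7 -31.6  35.1  19.3  33.9] 4.42
```

```bash
python3 -c "
import cv2,numpy as np
a=cv2.resize(cv2.imread('pics/w4.png')[180:340,190:370],None,fx=4,fy=3.5,interpolation=cv2.INTER_CUBIC)
cv2.imwrite('pics/c4.png',a)"
```

```text
(no output)
```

View pics/c4.png

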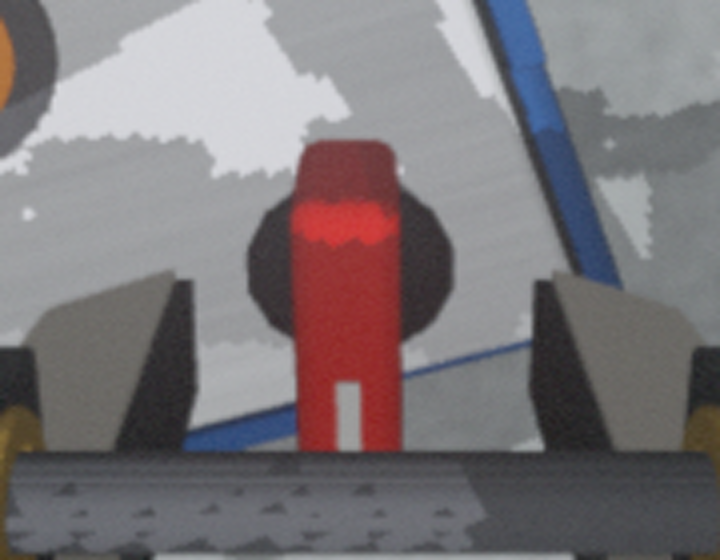

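Comparing pixel scales, the tips are now level with the bar top. I'll go down 0.9 cm more, which is safe on either reading, and close gently to check.

Emit:
jog_arm(
  force=20,
  moves=[
    {"gripper": 0.5,"dx": 0,"dy": 0,"dz": 0.5,"wx": 0,"wy": 0,"wz": 0},
    {"gripper": 0.5,"dx": 0,"dy": 0,"dz": 0.9,"wx": 0,"wy": 0,"wz": 0},
    {"gripper": 0,"dx": 0,"dy": 0,"dz": 0.9,"wx": 0,"wy": 0,"wz": 0},
    {"gripper": 0,"dx": 0,"dy": 0,"dz": 0.9,"wx": 0,"wy": 0,"wz": 0},
    {"gripper": 0,"dx": 0,"dy": 0,"dz": 0.9,"wx": 0,"wy": 0,"wz": 0},
    {"gripper": 0,"dx": 0,"dy": 0,"dz": 0.9,"wx": 0,"wy": 0,"wz": 0},
    {"gripper": 0,"dx": 0,"dy": 0,"dz": 0.9,"wx": 0,"wy": 0,"wz": 0},
    {"gripper": 0,"dx": 0,"dy": 0,"dz": 0.9,"wx": 0,"wy": 0,"wz": 0},
  ],
)

```text
time: 4.97
tcp_pos: [0.6309, 0.0885, 0.0924]
orientation: [0.248, 0.969, -0.002, -0.001]
contact_force: [-2.5, -4.3, 2.7]
grip_width: 0.0145
finger_force: 19.9
```

```bash
python3 -c "
from h import *
go(1,61)"
```

```text
t 4.97 tcp [0.6309 0.0885 0.0924] yaw_y 61.25 z [-0.0017 -0.0028 -1.    ] j [ 0.021  0.65   1.345 -0.003  1.148 -1.047] F [-2.45 -4.26  2.68] M [-0.6372  0.4885  0.0355] e6 0.0296 w 0.0145 ff 19.94823306798935
d cm [ 0.02  0.15 -1.8 ] w deg [-0.19 -0.01  0.25]
```

The grip holds: width 14.5 mm, 20 N. The fingers sit about 3 cm higher than the reading implies. The bar is 1.5 mm towards −y of the tool, so I'll regrip deeper and re-centred.

Emit:
jog_arm(
  force=35,
  moves=[
    {"gripper": 0.4,"dx": 0,"dy": -0.15,"dz": 0,"wx": 0,"wy": 0,"wz": 0},
    {"gripper": 0.4,"dx": 0,"dy": -0.15,"dz": 0,"wx": 0,"wy": 0,"wz": 0},
    {"gripper": 0.4,"dx": 0,"dy": -0.15,"dz": 0.4,"wx": 0,"wy": 0,"wz": 0},
    {"gripper": 0.3,"dx": 0,"dy": -0.15,"dz": 0.9,"wx": 0,"wy": 0,"wz": 0},
    {"gripper": 0,"dx": 0,"dy": -0.15,"dz": 0.9,"wx": 0,"wy": 0,"wz": 0},
    {"gripper": 0,"dx": 0,"dy": -0.15,"dz": 0.9,"wx": 0,"wy": 0,"wz": 0},
    {"gripper": 0,"dx": 0,"dy": -0.15,"dz": 0.9,"wx": 0,"wy": 0,"wz": 0},
    {"gripper": 0,"dx": 0,"dy": -0.15,"dz": 0.9,"wx": 0,"wy": 0,"wz": 0},
  ],
)

```text
time: 5.63
tcp_pos: [0.6305, 0.0884, 0.0828]
orientation: [0.248, 0.969, -0.0, -0.001]
contact_force: [-2.2, -1.9, -1.4]
grip_width: 0.0142
finger_force: 35.0
```

```bash
python3 -c "
from h import *
go(1,61)"
```

```text
t 5.63 tcp [0.6305 0.0884 0.0828] yaw_y 61.24 z [-1.3e-03 -5.0e-04 -1.0e+00] j [ 1.900e-02  6.590e-01  1.357e+00 -1.000e-03  1.127e+00 -1.049e+00] F [-2.18 -1.89 -1.37] M [-0.3438  0.2332  0.0339] e6 0.0188 w 0.0142 ff 34.96016800403595
d cm [-0.02  0.18 -2.76] w deg [-0.06 -0.05  0.24]
```

Emit:
jog_arm(
  moves=[
    {"gripper": 0,"dx": 0,"dy": -0.05,"dz": 0.03,"wx": 0,"wy": 0,"wz": 5},
    {"gripper": 0,"dx": 0,"dy": -0.05,"dz": 0.05,"wx": 0,"wy": 0,"wz": 10},
    {"gripper": 0,"dx": 0,"dy": -0.05,"dz": 0.07,"wx": 0,"wy": 0,"wz": 15},
    {"gripper": 0,"dx": 0,"dy": -0.05,"dz": 0.09,"wx": 0,"wy": 0,"wz": 20},
    {"gripper": 0,"dx": 0,"dy": -0.05,"dz": 0.09,"wx": 0,"wy": 0,"wz": 20},
    {"gripper": 0,"dx": 0,"dy": -0.05,"dz": 0.09,"wx": 0,"wy": 0,"wz": 20},
    {"gripper": 0,"dx": 0,"dy": -0.05,"dz": 0.09,"wx": 0,"wy": 0,"wz": 20},
    {"gripper": 0,"dx": 0,"dy": -0.05,"dz": 0.09,"wx": 0,"wy": 0,"wz": 20},
  ],
)

```text
time: 6.3
tcp_pos: [0.6304, 0.0882, 0.082]
orientation: [0.412, 0.911, -0.0, -0.0]
contact_force: [-2.1, -2.1, -2.1]
grip_width: 0.0135
finger_force: 35.0
```

```bash
cat > m.py <<'E'
from h import *
st(); M=[]
for i in range(4):
    env.capture("top"); s=env.get_state(); M.append(np.r_[s["moment"][2],s["effort"][5],s["contact_force"]])
print("Mz",np.mean(M,0).round(4),"sd",np.std(M,0).round(3))
E
python3 m.py
```

```text
t 6.3 tcp [0.6304 0.0882 0.082 ] yaw_y 41.33 z [-8.e-04 -1.e-04 -1.e+00] j [ 0.019  0.659  1.359 -0.     1.124 -0.703] F [-2.14 -2.1  -2.09] M [-0.434   0.4197  0.0445] e6 0.0169 w 0.0135 ff 34.958213567733765
Mz [ 0.0369  0.0239 -2.873  -2.3885 -2.7412] sd [0.026 0.004 0.52  0.526 0.402]
```

Emit:
jog_arm(
  moves=[
    {"gripper": 0,"dx": 0,"dy": -0.05,"dz": 0.03,"wx": 0,"wy": 0,"wz": 5},
    {"gripper": 0,"dx": 0,"dy": -0.05,"dz": 0.05,"wx": 0,"wy": 0,"wz": 10},
    {"gripper": 0,"dx": 0,"dy": -0.05,"dz": 0.07,"wx": 0,"wy": 0,"wz": 15},
    {"gripper": 0,"dx": 0,"dy": -0.05,"dz": 0.09,"wx": 0,"wy": 0,"wz": 20},
    {"gripper": 0,"dx": 0,"dy": -0.05,"dz": 0.09,"wx": 0,"wy": 0,"wz": 20},
    {"gripper": 0,"dx": 0,"dy": -0.05,"dz": 0.09,"wx": 0,"wy": 0,"wz": 20},
    {"gripper": 0,"dx": 0,"dy": -0.05,"dz": 0.09,"wx": 0,"wy": 0,"wz": 20},
    {"gripper": 0,"dx": 0,"dy": -0.05,"dz": 0.09,"wx": 0,"wy": 0,"wz": 20},
  ],
)

```text
time: 7.17
tcp_pos: [0.6302, 0.088, 0.0814]
orientation: [0.564, 0.826, -0.0, -0.0]
contact_force: [-3.3, -1.4, -2.0]
grip_width: 0.0138
finger_force: 35.0
```

```bash
python3 m.py
```

```text
t 7.17 tcp [0.6302 0.088  0.0814] yaw_y 21.34 z [-2.e-04  1.e-04 -1.e+00] j [ 0.018  0.659  1.361  0.     1.121 -0.354] F [-3.3  -1.43 -2.02] M [-0.3339  0.5282  0.0871] e6 0.0734 w 0.0138 ff 34.96023952960968
Mz [ 0.074   0.0814 -3.456  -1.7718 -0.8771] sd [0.019 0.005 0.273 0.444 0.323]
```

Emit:
jog_arm(
  moves=[
    {"gripper": 0,"dx": 0,"dy": -0.05,"dz": 0.02,"wx": 0,"wy": 0,"wz": 4},
    {"gripper": 0,"dx": 0,"dy": -0.05,"dz": 0.03,"wx": 0,"wy": 0,"wz": 8},
    {"gripper": 0,"dx": 0,"dy": -0.05,"dz": 0.05,"wx": 0,"wy": 0,"wz": 11},
    {"gripper": 0,"dx": 0,"dy": -0.05,"dz": 0.05,"wx": 0,"wy": 0,"wz": 11},
    {"gripper": 0,"dx": 0,"dy": -0.05,"dz": 0.05,"wx": 0,"wy": 0,"wz": 11},
    {"gripper": 0,"dx": 0,"dy": -0.05,"dz": 0.05,"wx": 0,"wy": 0,"wz": 11},
    {"gripper": 0,"dx": 0,"dy": -0.05,"dz": 0.05,"wx": 0,"wy": 0,"wz": 11},
    {"gripper": 0,"dx": 0,"dy": -0.05,"dz": 0.05,"wx": 0,"wy": 0,"wz": 11},
  ],
)

```text
time: 8.03
tcp_pos: [0.6301, 0.0879, 0.0811]
orientation: [0.641, 0.768, 0.0, 0.0]
contact_force: [-2.5, -1.1, 0.8]
grip_width: 0.0139
finger_force: 35.0
```

```bash
python3 m.py
```

```text
t 8.03 tcp [0.6301 0.0879 0.0811] yaw_y 10.28 z [ 6.e-04  2.e-04 -1.e+00] j [ 0.018  0.659  1.363  0.     1.119 -0.161] F [-2.54 -1.1   0.84] M [-0.2275  0.43    0.1481] e6 0.1539 w 0.0139 ff 34.969276785850525
Mz [ 0.1593  0.1605 -2.2337 -0.7917  0.9187] sd [0.023 0.002 0.255 0.112 0.244]
```

Knob 1 is snug at about 0.16 N m. Now release it and go to knob 3.

Emit:
jog_arm(
  moves=[
    {"gripper": 0.5,"dx": 0,"dy": 0,"dz": 0.05,"wx": 0,"wy": 0,"wz": 11},
    {"gripper": 0.5,"dx": 0,"dy": 0,"dz": 0,"wx": 0,"wy": 0,"wz": 0},
    {"gripper": 0.5,"dx": 0,"dy": 0,"dz": -2,"wx": 0,"wy": 0,"wz": 0},
    {"gripper": 0.5,"dx": 0,"dy": 0,"dz": -5,"wx": 0,"wy": 0,"wz": 0},
    {"gripper": 0.5,"dx": -2,"dy": -3.5,"dz": -5,"wx": 0,"wy": 0,"wz": -7},
    {"gripper": 0.5,"dx": -4,"dy": -7,"dz": -5,"wx": 0,"wy": 0,"wz": -14},
    {"gripper": 0.5,"dx": -5.2,"dy": -11,"dz": -5,"wx": 0,"wy": 0,"wz": -21},
    {"gripper": 0.5,"dx": -6.4,"dy": -14,"dz": -5,"wx": 0,"wy": 0,"wz": -28},
  ],
)

```text
time: 8.9
tcp_pos: [0.5017, -0.0008, 0.1311]
orientation: [0.434, 0.901, 0.0, 0.001]
contact_force: [0.2, -0.2, -0.2]
grip_width: 0.0458
finger_force: 0.0
```

```bash
sed -i 's/^KN=.*/KN={1:(.6303,.0882),2:(.5220,.1076),3:(.5030,-.001),4:(.6115,-.0199)}/' h.py; python3 -c "
from h import *
go(3,103,.083)"
```

```text
t 8.9 tcp [ 0.5017 -0.0008  0.1311] yaw_y 38.56 z [ 1.3e-03  1.0e-04 -1.0e+00] j [-0.155  0.38   1.705  0.     1.055 -0.828] F [ 0.21 -0.21 -0.23] M [-0.0834  0.0591 -0.0052] e6 2.5743 w 0.0458 ff 0.0
d cm [-0.09  0.09  4.81] w deg [ 3.000e-02  7.000e-02 -6.444e+01]
```

Emit:
jog_arm(
  moves=[
    {"gripper": 0.5,"dx": 0,"dy": 0,"dz": 0,"wx": 0,"wy": 0,"wz": -7},
    {"gripper": 0.5,"dx": 0,"dy": 0,"dz": 0,"wx": 0,"wy": 0,"wz": -14},
    {"gripper": 0.5,"dx": 0,"dy": 0,"dz": 0,"wx": 0,"wy": 0,"wz": -21},
    {"gripper": 0.5,"dx": 0,"dy": 0,"dz": 0,"wx": 0,"wy": 0,"wz": -28},
    {"gripper": 0.5,"dx": 0,"dy": 0,"dz": 0,"wx": 0,"wy": 0,"wz": -35},
    {"gripper": 0.5,"dx": 0,"dy": 0,"dz": 0,"wx": 0,"wy": 0,"wz": -42},
    {"gripper": 0.5,"dx": 0,"dy": 0,"dz": 0,"wx": 0,"wy": 0,"wz": -49},
    {"gripper": 0.5,"dx": 0,"dy": 0,"dz": 0,"wx": 0,"wy": 0,"wz": -56},
  ],
)

```text
time: 9.57
tcp_pos: [0.5045, -0.0001, 0.1313]
orientation: [-0.04, 0.999, -0.0, 0.001]
contact_force: [0.1, -0.6, -0.3]
grip_width: 0.046
finger_force: 0.0
```

```bash
python3 -c "
from h import *
go(3,103,.083)
env.capture('top');go(3,103,.083)"
```

```text
t 9.57 tcp [ 5.045e-01 -1.000e-04  1.313e-01] yaw_y 94.56 z [ 2.7e-03  1.0e-04 -1.0e+00] j [-1.520e-01  3.840e-01  1.698e+00  1.000e-03  1.057e+00 -1.803e+00] F [ 0.07 -0.65 -0.34] M [-0.0122  0.0302  0.0172] e6 1.9451 w 0.046 ff 0.0
d cm [ 0.17 -0.08  4.83] w deg [-0.02  0.15 -8.44]
t 9.62 tcp [ 5.045e-01 -1.000e-04  1.313e-01] yaw_y 94.98 z [ 0.0026  0.     -1.    ] j [-0.152  0.384  1.698  0.     1.057 -1.81 ] F [0.44 0.54 0.57] M [ 0.023   0.0279 -0.0186] e6 0.65 w 0.0457 ff 0.0
d cm [ 0.17 -0.08  4.83] w deg [-0.02  0.15 -8.02]
```

Emit:
jog_arm(
  force=35,
  moves=[
    {"gripper": 0.5,"dx": 0.15,"dy": -0.1,"dz": 1,"wx": 0,"wy": 0,"wz": -6},
    {"gripper": 0.5,"dx": 0.15,"dy": -0.1,"dz": 2.5,"wx": 0,"wy": 0,"wz": -8},
    {"gripper": 0.5,"dx": 0.15,"dy": -0.1,"dz": 4,"wx": 0,"wy": 0,"wz": -8},
    {"gripper": 0.5,"dx": 0.15,"dy": -0.1,"dz": 4.8,"wx": 0,"wy": 0,"wz": -8},
    {"gripper": 0,"dx": 0.15,"dy": -0.1,"dz": 4.8,"wx": 0,"wy": 0,"wz": -8},
    {"gripper": 0,"dx": 0.15,"dy": -0.1,"dz": 4.8,"wx": 0,"wy": 0,"wz": -8},
    {"gripper": 0,"dx": 0.15,"dy": -0.1,"dz": 4.8,"wx": 0,"wy": 0,"wz": -8},
    {"gripper": 0,"dx": 0.15,"dy": -0.1,"dz": 4.8,"wx": 0,"wy": 0,"wz": -8},
  ],
)

```text
time: 10.28
tcp_pos: [0.5027, -0.0012, 0.0837]
orientation: [-0.106, 0.994, -0.0, 0.001]
contact_force: [0.3, 0.1, -0.2]
grip_width: 0.0239
finger_force: 0.0
```

```bash
python3 -c "
from h import *
go(3,103,.083)"
```

```text
t 10.28 tcp [ 0.5027 -0.0012  0.0837] yaw_y 102.2 z [ 1.9e-03 -2.0e-04 -1.0e+00] j [-0.155  0.444  1.759  0.     0.937 -1.939] F [ 0.3   0.08 -0.19] M [ 0.0194 -0.0271  0.0136] e6 0.0108 w 0.0239 ff 0.0
d cm [-0.03  0.02  0.07] w deg [-0.03  0.1  -0.8 ]
```

Emit:
jog_arm(
  moves=[
    {"gripper": 0,"dx": 0,"dy": 0,"dz": 0,"wx": 0,"wy": 0,"wz": 0},
    {"gripper": 0,"dx": 0,"dy": 0,"dz": 0,"wx": 0,"wy": 0,"wz": 0},
    {"gripper": 0,"dx": 0,"dy": 0,"dz": 0.03,"wx": 0,"wy": 0,"wz": 5},
    {"gripper": 0,"dx": 0,"dy": 0,"dz": 0.05,"wx": 0,"wy": 0,"wz": 10},
    {"gripper": 0,"dx": 0,"dy": 0,"dz": 0.07,"wx": 0,"wy": 0,"wz": 15},
    {"gripper": 0,"dx": 0,"dy": 0,"dz": 0.09,"wx": 0,"wy": 0,"wz": 20},
    {"gripper": 0,"dx": 0,"dy": 0,"dz": 0.09,"wx": 0,"wy": 0,"wz": 20},
    {"gripper": 0,"dx": 0,"dy": 0,"dz": 0.09,"wx": 0,"wy": 0,"wz": 20},
  ],
)

```text
time: 10.95
tcp_pos: [0.5025, -0.001, 0.0826]
orientation: [0.067, 0.998, 0.0, 0.001]
contact_force: [-0.1, 2.6, 4.6]
grip_width: 0.0136
finger_force: 34.9
```

```bash
sed -i 's/range(4)/range(2)/' m.py; python3 m.py
```

```text
t 10.95 tcp [ 0.5025 -0.001   0.0826] yaw_y 82.37 z [ 1.4e-03  3.0e-04 -1.0e+00] j [-1.550e-01  4.450e-01  1.760e+00  1.000e-03  9.350e-01 -1.593e+00] F [-0.08  2.61  4.63] M [0.4339 0.022  0.0562] e6 0.3319 w 0.0136 ff 34.88377511501312
Mz [-0.0567  0.0296 -0.7001  2.5752  6.3961] sd [0.021 0.021 0.407 0.187 0.571]
```

Emit:
jog_arm(
  moves=[
    {"gripper": 0,"dx": 0,"dy": 0,"dz": 0,"wx": 0,"wy": 0,"wz": 0},
    {"gripper": 0,"dx": 0,"dy": 0,"dz": 0,"wx": 0,"wy": 0,"wz": 5},
    {"gripper": 0,"dx": 0,"dy": 0,"dz": 0.03,"wx": 0,"wy": 0,"wz": 10},
    {"gripper": 0,"dx": 0,"dy": 0,"dz": 0.05,"wx": 0,"wy": 0,"wz": 15},
    {"gripper": 0,"dx": 0,"dy": 0,"dz": 0.05,"wx": 0,"wy": 0,"wz": 15},
    {"gripper": 0,"dx": 0,"dy": 0,"dz": 0.05,"wx": 0,"wy": 0,"wz": 15},
    {"gripper": 0,"dx": 0,"dy": 0,"dz": 0.05,"wx": 0,"wy": 0,"wz": 15},
    {"gripper": 0,"dx": 0,"dy": 0,"dz": 0.05,"wx": 0,"wy": 0,"wz": 15},
  ],
)

```text
time: 11.72
tcp_pos: [0.5024, -0.001, 0.0819]
orientation: [0.196, 0.981, 0.0, 0.001]
contact_force: [0.3, 2.9, 5.5]
grip_width: 0.0139
finger_force: 34.9
```

```bash
python3 m.py
```

```text
t 11.72 tcp [ 0.5024 -0.001   0.0819] yaw_y 67.45 z [ 1.2e-03  4.0e-04 -1.0e+00] j [-1.550e-01  4.460e-01  1.761e+00  1.000e-03  9.340e-01 -1.332e+00] F [0.3  2.95 5.52] M [ 0.4139 -0.0246  0.0342] e6 0.0219 w 0.0139 ff 34.884291887283325
Mz [0.0135 0.0209 0.1058 2.4971 5.7679] sd [0.032 0.    0.609 0.06  0.335]
```

Emit:
jog_arm(
  moves=[
    {"gripper": 0,"dx": 0,"dy": 0,"dz": 0.03,"wx": 0,"wy": 0,"wz": 5},
    {"gripper": 0,"dx": 0,"dy": 0,"dz": 0.05,"wx": 0,"wy": 0,"wz": 10},
    {"gripper": 0,"dx": 0,"dy": 0,"dz": 0.07,"wx": 0,"wy": 0,"wz": 15},
    {"gripper": 0,"dx": 0,"dy": 0,"dz": 0.08,"wx": 0,"wy": 0,"wz": 20},
    {"gripper": 0,"dx": 0,"dy": 0,"dz": 0.08,"wx": 0,"wy": 0,"wz": 20},
    {"gripper": 0,"dx": 0,"dy": 0,"dz": 0.08,"wx": 0,"wy": 0,"wz": 20},
    {"gripper": 0,"dx": 0,"dy": 0,"dz": 0.08,"wx": 0,"wy": 0,"wz": 20},
    {"gripper": 0,"dx": 0,"dy": 0,"dz": 0.08,"wx": 0,"wy": 0,"wz": 20},
  ],
)

```text
time: 12.48
tcp_pos: [0.5025, -0.001, 0.0813]
orientation: [0.363, 0.932, 0.0, 0.001]
contact_force: [-0.2, 3.2, 6.4]
grip_width: 0.0139
finger_force: 34.9
```

```bash
python3 m.py
```

```text
t 12.48 tcp [ 0.5025 -0.001   0.0813] yaw_y 47.46 z [ 1.2e-03  2.0e-04 -1.0e+00] j [-0.155  0.447  1.761  0.     0.932 -0.984] F [-0.2   3.15  6.36] M [0.4402 0.1265 0.1036] e6 0.0915 w 0.0139 ff 34.87755596637726
Mz [ 0.0935  0.0907 -0.6752  2.9072  6.5732] sd [0.018 0.    0.27  0.506 0.323]
```

Emit:
jog_arm(
  moves=[
    {"gripper": 0,"dx": 0,"dy": 0,"dz": 0.02,"wx": 0,"wy": 0,"wz": 4},
    {"gripper": 0,"dx": 0,"dy": 0,"dz": 0.03,"wx": 0,"wy": 0,"wz": 7.5},
    {"gripper": 0,"dx": 0,"dy": 0,"dz": 0.03,"wx": 0,"wy": 0,"wz": 7.5},
    {"gripper": 0,"dx": 0,"dy": 0,"dz": 0.03,"wx": 0,"wy": 0,"wz": 7.5},
    {"gripper": 0,"dx": 0,"dy": 0,"dz": 0.03,"wx": 0,"wy": 0,"wz": 7.5},
    {"gripper": 0,"dx": 0,"dy": 0,"dz": 0.03,"wx": 0,"wy": 0,"wz": 7.5},
    {"gripper": 0,"dx": 0,"dy": 0,"dz": 0.03,"wx": 0,"wy": 0,"wz": 7.5},
    {"gripper": 0,"dx": 0,"dy": 0,"dz": 0.03,"wx": 0,"wy": 0,"wz": 7.5},
  ],
)

```text
time: 13.25
tcp_pos: [0.5025, -0.001, 0.0811]
orientation: [0.423, 0.906, 0.0, 0.001]
contact_force: [-1.5, 4.0, 7.0]
grip_width: 0.0139
finger_force: 34.9
```

```bash
python3 m.py; python3 -c "
from h import *
go(1,61,.14)"
```

```text
t 13.25 tcp [ 0.5025 -0.001   0.0811] yaw_y 39.97 z [ 1.4e-03  2.0e-04 -1.0e+00] j [-0.155  0.447  1.762  0.     0.931 -0.853] F [-1.47  4.02  7.01] M [0.4645 0.2136 0.173 ] e6 0.1377 w 0.0139 ff 34.87671732902527
Mz [ 0.1262  0.1377 -1.0856  2.702   8.0903] sd [0.039 0.    0.015 0.244 0.184]
t 13.35 tcp [ 0.5025 -0.001   0.0811] yaw_y 39.97 z [ 1.3e-03  1.0e-04 -1.0e+00] j [-0.155  0.447  1.762  0.     0.931 -0.853] F [-1.07  2.95  7.91] M [0.4554 0.1313 0.0867] e6 0.1377 w 0.0138 ff 34.876715540885925
d cm [-1.38 15.53 -5.88] w deg [  0.05   0.05 -21.03]
```

Knob 3 is snug at 0.138 N m. I'll rise high enough to check knob 1's bar angle, because it may have been nudged on release, while heading to knob 2.

Emit:
jog_arm(
  moves=[
    {"gripper": 0.5,"dx": 0,"dy": 0,"dz": 0,"wx": 0,"wy": 0,"wz": 0},
    {"gripper": 0.5,"dx": 0,"dy": 0,"dz": 0,"wx": 0,"wy": 0,"wz": 0},
    {"gripper": 0.5,"dx": 0,"dy": 0,"dz": -2.5,"wx": 0,"wy": 0,"wz": 0},
    {"gripper": 0.5,"dx": 0,"dy": 0,"dz": -6,"wx": 0,"wy": 0,"wz": -7},
    {"gripper": 0.5,"dx": 0,"dy": 2,"dz": -9.5,"wx": 0,"wy": 0,"wz": -14},
    {"gripper": 0.5,"dx": 0,"dy": 4,"dz": -13,"wx": 0,"wy": 0,"wz": -21},
    {"gripper": 0.5,"dx": 0,"dy": 6,"dz": -16,"wx": 0,"wy": 0,"wz": -28},
    {"gripper": 0.5,"dx": 0,"dy": 6,"dz": -16,"wx": 0,"wy": 0,"wz": -35},
  ],
)

```text
time: 14.02
tcp_pos: [0.5528, 0.0385, 0.2466]
orientation: [0.128, 0.992, 0.001, 0.006]
contact_force: [-0.3, -0.9, -0.4]
grip_width: 0.0455
finger_force: 0.0
```

Run:
```python
from fit import *
env.capture("top"); s,R=st(); c=env.get_calibration('wrist'); im=env.capture('wrist'); cv2.imwrite('pics/w5.png',im[:,:,::-1])
c["T"]=c["T"].copy(); c["T"][2,3]-=.01
H=hulls(im,200,3000); print(np.round(H,2).tolist())
ths=[-74,40.6,-45,32]
for (x,y),th in zip(knobs((.5669,.0438,-.171)),ths): print(feat(cv2.convexHull(proj(c,bar(x,y,np.radians(th))).astype(np.float32))).round(2))
if len(H)>=4:
    x,r=fit([(c,H)],ths); print(x[:2],np.degrees(x[2:]).round(1)); print(r.round(2).tolist())
go(2,131,.13)
```

```text
t 14.07 tcp [0.5506 0.0377 0.2433] yaw_y 75.69 z [ 6.5e-03 -7.0e-04 -1.0e+00] j [-0.07   0.365  1.398 -0.     1.373 -1.391] F [-0.66 -0.2  -0.41] M [-0.0014 -0.0045 -0.0116] e6 0.8225 w 0.0459 ff 0.0
[[242.87, 271.39, 0.84], [358.97, 257.9, -0.03], [226.74, 164.43, -1.09], [347.58, 156.2, 0.64], [545.06, 14.98, 1.03]]
[347.94 267.24  -0.47]
[346.86 157.48   0.64]
[224.38 166.81  -1.07]
[239.04 274.96   0.76]
[0.56421417 0.04860871] [ -7.7 -93.1  39.4 -43.2  26.1]
[[5.06, -4.66, 0.94], [-2.21, 6.46, -0.23], [0.05, -0.79, 0.03], [-2.66, -2.2, -0.27]]
t 14.12 tcp [0.5488 0.0373 0.2409] yaw_y 74.95 z [ 1.6e-03 -5.0e-04 -1.0e+00] j [-0.071  0.366  1.402 -0.     1.372 -1.379] F [-0.42 -0.84 -1.13] M [-0.0303  0.0011 -0.0403] e6 -1.5355 w 0.0459 ff 0.0
d cm [ 4.43  6.1  11.08] w deg [-5.000e-02  8.000e-02 -5.605e+01]
```

Run:
```python
import cv2
a=cv2.imread('pics/w5.png')[120:320,200:420]
cv2.imwrite('pics/c5.png',cv2.resize(a,None,fx=3,fy=3,interpolation=cv2.INTER_CUBIC))
```

```text
(no output)
```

View pics/c5.png

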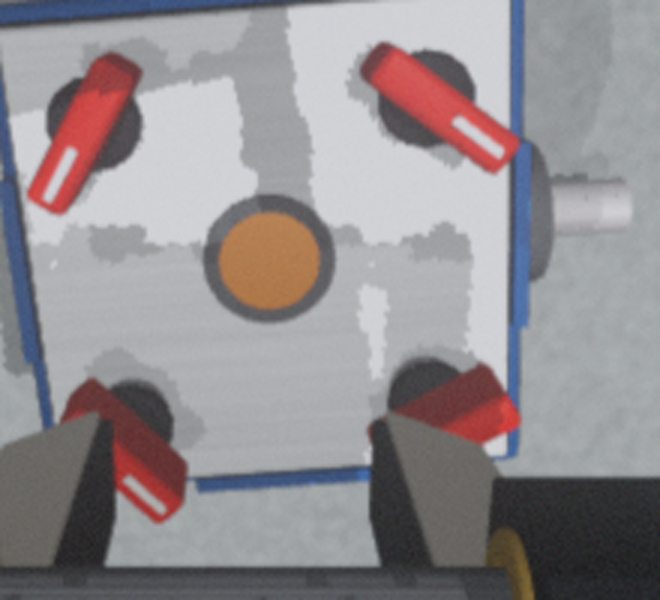

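The crop shows all four bars. Knob 1 (lower right) is partly behind a finger, with its back edges at about (400,410)-(480,366) at the bottom and (440,437)-(508,402) at the top.

Run:
```python
from fit import *
# camera pose at picture ~ between states; use present pose, yaw shift printed
s,R=st(); c=env.get_calibration('wrist'); T=c["T"].copy(); T[2,3]-=.01; c["T"]=T
f=lambda p:(200+(p[0]+.5)/3-.5,120+(p[1]+.5)/3-.5)
for a,b,z in [((400,410),(480,366),.092),((440,437),(508,402),.124),((457,120),(517,145),.124),((455,118),(495,170),.124)]:
    d=ray(c,*f(b),z)-ray(c,*f(a),z); print(np.degrees(np.arctan2(d[1],d[0])).round(1))
# knob2/3 mark lines: reference
for a,b,z in [((458,120),(500,155),.126),((75,150),(47,200),.124)]:
    d=ray(c,*f(b),z)-ray(c,*f(a),z); print("ref",np.degrees(np.arctan2(d[1],d[0])).round(1))
```

```text
t 14.12 tcp [0.5488 0.0373 0.2409] yaw_y 74.95 z [ 1.6e-03 -5.0e-04 -1.0e+00] j [-0.071  0.366  1.402 -0.     1.372 -1.379] F [-0.42 -0.84 -1.13] M [-0.0303  0.0011 -0.0403] e6 -1.5355 w 0.0459 ff 0.0
106.7
105.4
53.0
25.1
ref 36.9
ref -46.4
```

Knob 1's bar reads about −74°, as expected, so the release did not disturb it. On to knob 2.

Emit:
jog_arm(
  moves=[
    {"gripper": 0.5,"dx": 2,"dy": 3,"dz": 0,"wx": 0,"wy": 0,"wz": -7},
    {"gripper": 0.5,"dx": 4,"dy": 6,"dz": 2,"wx": 0,"wy": 0,"wz": -14},
    {"gripper": 0.5,"dx": 4.4,"dy": 6.1,"dz": 5,"wx": 0,"wy": 0,"wz": -21},
    {"gripper": 0.5,"dx": 4.4,"dy": 6.1,"dz": 8,"wx": 0,"wy": 0,"wz": -28},
    {"gripper": 0.5,"dx": 4.4,"dy": 6.1,"dz": 11,"wx": 0,"wy": 0,"wz": -35},
    {"gripper": 0.5,"dx": 4.4,"dy": 6.1,"dz": 11,"wx": 0,"wy": 0,"wz": -42},
    {"gripper": 0.5,"dx": 4.4,"dy": 6.1,"dz": 11,"wx": 0,"wy": 0,"wz": -49},
    {"gripper": 0.5,"dx": 4.4,"dy": 6.1,"dz": 11,"wx": 0,"wy": 0,"wz": -55},
  ],
)

```text
time: 14.78
tcp_pos: [0.5198, 0.1069, 0.1279]
orientation: [-0.341, 0.94, 0.001, -0.003]
contact_force: [0.1, 0.9, 0.4]
grip_width: 0.0461
finger_force: 0.0
```

```bash
python3 -c "
from h import *
env.capture('top');go(2,130.5,.083)"
```

```text
t 14.83 tcp [0.5201 0.1069 0.1283] yaw_y 130.18 z [-4.5e-03 -6.0e-04 -1.0e+00] j [ 0.059  0.435  1.623 -0.     1.088 -2.213] F [-0.2   0.01 -0.73] M [ 0.0293  0.0673 -0.0365] e6 0.399 w 0.046 ff 0.0
d cm [-0.21 -0.08  4.53] w deg [ 0.14 -0.22 -0.32]
```

Emit:
jog_arm(
  force=35,
  moves=[
    {"gripper": 0.4,"dx": -0.2,"dy": -0.1,"dz": 2,"wx": 0,"wy": 0,"wz": 0},
    {"gripper": 0.4,"dx": -0.2,"dy": -0.1,"dz": 4,"wx": 0,"wy": 0,"wz": 0},
    {"gripper": 0.3,"dx": -0.2,"dy": -0.1,"dz": 4.5,"wx": 0,"wy": 0,"wz": 0},
    {"gripper": 0,"dx": -0.2,"dy": -0.1,"dz": 4.5,"wx": 0,"wy": 0,"wz": 0},
    {"gripper": 0,"dx": -0.2,"dy": -0.1,"dz": 4.5,"wx": 0,"wy": 0,"wz": 0},
    {"gripper": 0,"dx": -0.2,"dy": -0.1,"dz": 4.5,"wx": 0,"wy": 0,"wz": 0},
    {"gripper": 0,"dx": -0.2,"dy": -0.1,"dz": 4.5,"wx": 0,"wy": 0,"wz": 0},
    {"gripper": 0,"dx": -0.2,"dy": -0.1,"dz": 4.5,"wx": 0,"wy": 0,"wz": 0},
  ],
)

```text
time: 15.5
tcp_pos: [0.5235, 0.1088, 0.086]
orientation: [-0.339, 0.941, 0.001, 0.0]
contact_force: [-2.9, 4.4, 1.3]
grip_width: 0.0136
finger_force: 34.9
```

```bash
python3 -c "
from h import *
go(2,130.5,.083)"
```

```text
t 15.5 tcp [0.5235 0.1088 0.086 ] yaw_y 129.69 z [-4.0e-04  1.1e-03 -1.0e+00] j [ 6.100e-02  4.910e-01  1.666e+00  1.000e-03  9.850e-01 -2.203e+00] F [-2.95  4.42  1.32] M [ 0.778   0.6152 -0.0305] e6 0.0079 w 0.0136 ff 34.930593967437744
d cm [0.19 0.   0.3 ] w deg [ 0.06  0.03 -0.81]
```

Emit:
jog_arm(
  moves=[
    {"gripper": 0,"dx": 0.15,"dy": 0.1,"dz": 0.03,"wx": 0,"wy": 0,"wz": 5},
    {"gripper": 0,"dx": 0.15,"dy": 0.1,"dz": 0.05,"wx": 0,"wy": 0,"wz": 10},
    {"gripper": 0,"dx": 0.15,"dy": 0.1,"dz": 0.07,"wx": 0,"wy": 0,"wz": 15},
    {"gripper": 0,"dx": 0.15,"dy": 0.1,"dz": 0.09,"wx": 0,"wy": 0,"wz": 20},
    {"gripper": 0,"dx": 0.15,"dy": 0.1,"dz": 0.09,"wx": 0,"wy": 0,"wz": 20},
    {"gripper": 0,"dx": 0.15,"dy": 0.1,"dz": 0.09,"wx": 0,"wy": 0,"wz": 20},
    {"gripper": 0,"dx": 0.15,"dy": 0.1,"dz": 0.09,"wx": 0,"wy": 0,"wz": 20},
    {"gripper": 0,"dx": 0.15,"dy": 0.1,"dz": 0.09,"wx": 0,"wy": 0,"wz": 20},
  ],
)

```text
time: 16.17
tcp_pos: [0.5236, 0.1081, 0.0852]
orientation: [-0.172, 0.985, -0.0, 0.002]
contact_force: [4.3, 3.6, -1.2]
grip_width: 0.0138
finger_force: 34.9
```

```bash
python3 m.py
```

```text
t 16.17 tcp [0.5236 0.1081 0.0852] yaw_y 109.85 z [ 3.5e-03  4.0e-04 -1.0e+00] j [ 0.06   0.49   1.67   0.     0.978 -1.857] F [ 4.32  3.64 -1.2 ] M [ 0.478  -0.8762  0.0457] e6 0.0243 w 0.0138 ff 34.93126094341278
Mz [ 0.0593  0.0346  4.7208  3.1126 -0.8003] sd [0.003 0.001 0.508 0.125 0.178]
```

Emit:
jog_arm(
  moves=[
    {"gripper": 0,"dx": -0.15,"dy": 0.05,"dz": 0.03,"wx": 0,"wy": 0,"wz": 5},
    {"gripper": 0,"dx": -0.15,"dy": 0.05,"dz": 0.05,"wx": 0,"wy": 0,"wz": 10},
    {"gripper": 0,"dx": -0.15,"dy": 0.05,"dz": 0.07,"wx": 0,"wy": 0,"wz": 15},
    {"gripper": 0,"dx": -0.15,"dy": 0.05,"dz": 0.09,"wx": 0,"wy": 0,"wz": 20},
    {"gripper": 0,"dx": -0.15,"dy": 0.05,"dz": 0.09,"wx": 0,"wy": 0,"wz": 20},
    {"gripper": 0,"dx": -0.15,"dy": 0.05,"dz": 0.09,"wx": 0,"wy": 0,"wz": 20},
    {"gripper": 0,"dx": -0.15,"dy": 0.05,"dz": 0.09,"wx": 0,"wy": 0,"wz": 20},
    {"gripper": 0,"dx": -0.15,"dy": 0.05,"dz": 0.09,"wx": 0,"wy": 0,"wz": 20},
  ],
)

```text
time: 16.93
tcp_pos: [0.5239, 0.1075, 0.0842]
orientation: [0.0, 1.0, -0.001, 0.001]
contact_force: [1.1, -5.5, 3.3]
grip_width: 0.0135
finger_force: 35.0
```

```bash
python3 m.py
```

```text
t 16.93 tcp [0.5239 0.1075 0.0842] yaw_y 89.99 z [ 0.0011 -0.0021 -1.    ] j [ 0.06   0.493  1.668 -0.003  0.98  -1.509] F [ 1.09 -5.51  3.26] M [-1.1353 -0.2594  0.0299] e6 0.042 w 0.0135 ff 34.956191182136536
Mz [ 0.0469  0.0411  1.6781 -5.7013  3.824 ] sd [0.008 0.    0.383 0.152 0.36 ]
```

Emit:
jog_arm(
  moves=[
    {"gripper": 0,"dx": -0.05,"dy": -0.15,"dz": 0.03,"wx": 0,"wy": 0,"wz": 5},
    {"gripper": 0,"dx": -0.05,"dy": -0.15,"dz": 0.05,"wx": 0,"wy": 0,"wz": 10},
    {"gripper": 0,"dx": -0.05,"dy": -0.15,"dz": 0.08,"wx": 0,"wy": 0,"wz": 16},
    {"gripper": 0,"dx": -0.05,"dy": -0.15,"dz": 0.08,"wx": 0,"wy": 0,"wz": 16},
    {"gripper": 0,"dx": -0.05,"dy": -0.15,"dz": 0.08,"wx": 0,"wy": 0,"wz": 16},
    {"gripper": 0,"dx": -0.05,"dy": -0.15,"dz": 0.08,"wx": 0,"wy": 0,"wz": 16},
    {"gripper": 0,"dx": -0.05,"dy": -0.15,"dz": 0.08,"wx": 0,"wy": 0,"wz": 16},
    {"gripper": 0,"dx": -0.05,"dy": -0.15,"dz": 0.08,"wx": 0,"wy": 0,"wz": 16},
  ],
)

```text
time: 17.7
tcp_pos: [0.5238, 0.1068, 0.0836]
orientation: [0.139, 0.99, -0.0, 0.0]
contact_force: [0.1, -3.1, 4.9]
grip_width: 0.0138
finger_force: 35.0
```

```bash
python3 m.py
```

```text
t 17.7 tcp [0.5238 0.1068 0.0836] yaw_y 73.99 z [ 0.    -0.001 -1.   ] j [ 5.800e-02  4.940e-01  1.669e+00 -1.000e-03  9.790e-01 -1.232e+00] F [ 0.12 -3.11  4.92] M [-0.6505  0.1964  0.0685] e6 0.0559 w 0.0138 ff 34.953460693359375
Mz [ 0.0443  0.0558 -0.5    -2.7928  5.5658] sd [0.021 0.    0.134 0.079 0.223]
```

Emit:
jog_arm(
  moves=[
    {"gripper": 0,"dx": 0,"dy": -0.05,"dz": 0.02,"wx": 0,"wy": 0,"wz": 5},
    {"gripper": 0,"dx": 0,"dy": -0.05,"dz": 0.04,"wx": 0,"wy": 0,"wz": 10},
    {"gripper": 0,"dx": 0,"dy": -0.05,"dz": 0.05,"wx": 0,"wy": 0,"wz": 13},
    {"gripper": 0,"dx": 0,"dy": -0.05,"dz": 0.05,"wx": 0,"wy": 0,"wz": 13},
    {"gripper": 0,"dx": 0,"dy": -0.05,"dz": 0.05,"wx": 0,"wy": 0,"wz": 13},
    {"gripper": 0,"dx": 0,"dy": -0.05,"dz": 0.05,"wx": 0,"wy": 0,"wz": 13},
    {"gripper": 0,"dx": 0,"dy": -0.05,"dz": 0.05,"wx": 0,"wy": 0,"wz": 13},
    {"gripper": 0,"dx": 0,"dy": -0.05,"dz": 0.05,"wx": 0,"wy": 0,"wz": 13},
  ],
)

```text
time: 18.47
tcp_pos: [0.5235, 0.1063, 0.0832]
orientation: [0.25, 0.968, -0.001, 0.0]
contact_force: [-2.0, -2.1, 7.5]
grip_width: 0.0136
finger_force: 35.0
```

```bash
python3 m.py
```

```text
t 18.47 tcp [0.5235 0.1063 0.0832] yaw_y 61.01 z [-0.     -0.0011 -1.    ] j [ 5.700e-02  4.940e-01  1.670e+00 -1.000e-03  9.780e-01 -1.007e+00] F [-1.98 -2.08  7.53] M [-0.694   0.4009  0.1357] e6 0.1362 w 0.0136 ff 34.966261982917786
Mz [ 0.1471  0.1362 -1.7434 -2.7144  7.0227] sd [0.034 0.    0.053 0.171 0.183]
```

Knob 2 is snug at about 0.14 N m. Now to knob 4.

Emit:
jog_arm(
  moves=[
    {"gripper": 0.5,"dx": 0,"dy": 0,"dz": 0,"wx": 0,"wy": 0,"wz": 0},
    {"gripper": 0.5,"dx": 0,"dy": 0,"dz": 0,"wx": 0,"wy": 0,"wz": 0},
    {"gripper": 0.5,"dx": 0,"dy": 0,"dz": -2.5,"wx": 0,"wy": 0,"wz": 0},
    {"gripper": 0.5,"dx": 0,"dy": 0,"dz": -5.2,"wx": 0,"wy": 0,"wz": -7},
    {"gripper": 0.5,"dx": -3.5,"dy": -1.7,"dz": -5.2,"wx": 0,"wy": 0,"wz": -14},
    {"gripper": 0.5,"dx": -7,"dy": -3.4,"dz": -5.2,"wx": 0,"wy": 0,"wz": -21},
    {"gripper": 0.5,"dx": -10.5,"dy": -5.1,"dz": -5.2,"wx": 0,"wy": 0,"wz": -28},
    {"gripper": 0.5,"dx": -13.7,"dy": -6.8,"dz": -5.2,"wx": 0,"wy": 0,"wz": -35},
  ],
)

```text
time: 19.23
tcp_pos: [0.6107, -0.0207, 0.1343]
orientation: [-0.054, 0.999, 0.0, -0.0]
contact_force: [0.1, 0.6, 0.3]
grip_width: 0.0462
finger_force: 0.0
```

Emit:
jog_arm(
  moves=[
    {"gripper": 0.5,"dx": 0,"dy": 0,"dz": 0,"wx": 0,"wy": 0,"wz": -7},
    {"gripper": 0.5,"dx": 0,"dy": 0,"dz": 0,"wx": 0,"wy": 0,"wz": -14},
    {"gripper": 0.5,"dx": 0,"dy": 0,"dz": 0,"wx": 0,"wy": 0,"wz": -21},
    {"gripper": 0.5,"dx": 0,"dy": 0,"dz": 0,"wx": 0,"wy": 0,"wz": -26},
    {"gripper": 0.5,"dx": 0,"dy": 0,"dz": 0,"wx": 0,"wy": 0,"wz": -26},
    {"gripper": 0.5,"dx": 0,"dy": 0,"dz": 0,"wx": 0,"wy": 0,"wz": -26},
    {"gripper": 0.5,"dx": 0,"dy": 0,"dz": 0,"wx": 0,"wy": 0,"wz": -26},
    {"gripper": 0.5,"dx": 0,"dy": 0,"dz": 0,"wx": 0,"wy": 0,"wz": -26},
  ],
)

```text
time: 19.9
tcp_pos: [0.6099, -0.0192, 0.1342]
orientation: [-0.273, 0.962, 0.0, -0.0]
contact_force: [-0.2, -0.5, -0.2]
grip_width: 0.046
finger_force: 0.0
```

```bash
sed -i 's/^KN=.*/KN={1:(.6301,.0880),2:(.5236,.1065),3:(.5025,-.001),4:(.6105,-.0195)}/' h.py; python3 -c "
from h import *
go(4,122,.083)"
```

```text
t 19.9 tcp [ 0.6099 -0.0192  0.1342] yaw_y 121.66 z [-2.e-04  2.e-04 -1.e+00] j [-0.157  0.561  1.385  0.     1.195 -2.281] F [-0.2  -0.51 -0.16] M [0.0588 0.0278 0.0075] e6 0.014 w 0.046 ff 0.0
d cm [-0.03 -0.06  5.12] w deg [ 0.02 -0.01 -0.34]
```

Emit:
jog_arm(
  force=35,
  moves=[
    {"gripper": 0.4,"dx": 0,"dy": 0,"dz": 2,"wx": 0,"wy": 0,"wz": 0},
    {"gripper": 0.4,"dx": 0,"dy": 0,"dz": 4.2,"wx": 0,"wy": 0,"wz": 0},
    {"gripper": 0.3,"dx": 0,"dy": 0,"dz": 5,"wx": 0,"wy": 0,"wz": 0},
    {"gripper": 0,"dx": 0,"dy": 0,"dz": 5,"wx": 0,"wy": 0,"wz": 0},
    {"gripper": 0,"dx": 0,"dy": 0,"dz": 5,"wx": 0,"wy": 0,"wz": 0},
    {"gripper": 0,"dx": 0,"dy": 0,"dz": 5,"wx": 0,"wy": 0,"wz": 0},
    {"gripper": 0,"dx": 0,"dy": 0,"dz": 5,"wx": 0,"wy": 0,"wz": 0},
    {"gripper": 0,"dx": 0,"dy": 0,"dz": 5,"wx": 0,"wy": 0,"wz": 0},
  ],
)

```text
time: 20.57
tcp_pos: [0.6109, -0.0196, 0.0854]
orientation: [-0.273, 0.962, -0.001, 0.001]
contact_force: [0.4, -0.7, 0.1]
grip_width: 0.0139
finger_force: 34.8
```

```bash
python3 -c "
from h import *
go(4,122,.083)"
```

```text
t 20.57 tcp [ 0.6109 -0.0196  0.0854] yaw_y 121.72 z [ 2.5e-03 -4.0e-04 -1.0e+00] j [-0.157  0.612  1.441  0.     1.086 -2.282] F [ 0.41 -0.65  0.08] M [-0.0656 -0.1412 -0.011 ] e6 -0.0286 w 0.0139 ff 34.84751522541046
d cm [0.03 0.03 0.24] w deg [-0.09  0.11 -0.28]
```

Well centred. Turn 20°.

Emit:
jog_arm(
  moves=[
    {"gripper": 0,"dx": 0,"dy": 0,"dz": 0.03,"wx": 0,"wy": 0,"wz": 5},
    {"gripper": 0,"dx": 0,"dy": 0,"dz": 0.05,"wx": 0,"wy": 0,"wz": 10},
    {"gripper": 0,"dx": 0,"dy": 0,"dz": 0.07,"wx": 0,"wy": 0,"wz": 15},
    {"gripper": 0,"dx": 0,"dy": 0,"dz": 0.09,"wx": 0,"wy": 0,"wz": 20},
    {"gripper": 0,"dx": 0,"dy": 0,"dz": 0.09,"wx": 0,"wy": 0,"wz": 20},
    {"gripper": 0,"dx": 0,"dy": 0,"dz": 0.09,"wx": 0,"wy": 0,"wz": 20},
    {"gripper": 0,"dx": 0,"dy": 0,"dz": 0.09,"wx": 0,"wy": 0,"wz": 20},
    {"gripper": 0,"dx": 0,"dy": 0,"dz": 0.09,"wx": 0,"wy": 0,"wz": 20},
  ],
)

```text
time: 21.23
tcp_pos: [0.611, -0.0196, 0.0845]
orientation: [-0.103, 0.995, -0.0, 0.001]
contact_force: [1.8, -1.2, 6.4]
grip_width: 0.0132
finger_force: 34.9
```

```bash
python3 m.py
```

```text
t 21.23 tcp [ 0.611  -0.0196  0.0845] yaw_y 101.86 z [ 2.6e-03 -5.0e-04 -1.0e+00] j [-0.157  0.613  1.442 -0.     1.084 -1.935] F [ 1.8  -1.24  6.36] M [-0.1859 -0.1419  0.031 ] e6 0.0167 w 0.0132 ff 34.86161828041077
Mz [ 0.0388  0.0281  0.5671 -1.7614  5.6631] sd [0.002 0.001 0.386 0.159 0.413]
```

Emit:
jog_arm(
  moves=[
    {"gripper": 0,"dx": 0,"dy": 0,"dz": 0.03,"wx": 0,"wy": 0,"wz": 5},
    {"gripper": 0,"dx": 0,"dy": 0,"dz": 0.05,"wx": 0,"wy": 0,"wz": 10},
    {"gripper": 0,"dx": 0,"dy": 0,"dz": 0.07,"wx": 0,"wy": 0,"wz": 15},
    {"gripper": 0,"dx": 0,"dy": 0,"dz": 0.09,"wx": 0,"wy": 0,"wz": 20},
    {"gripper": 0,"dx": 0,"dy": 0,"dz": 0.09,"wx": 0,"wy": 0,"wz": 20},
    {"gripper": 0,"dx": 0,"dy": 0,"dz": 0.09,"wx": 0,"wy": 0,"wz": 20},
    {"gripper": 0,"dx": 0,"dy": 0,"dz": 0.09,"wx": 0,"wy": 0,"wz": 20},
    {"gripper": 0,"dx": 0,"dy": 0,"dz": 0.09,"wx": 0,"wy": 0,"wz": 20},
  ],
)

```text
time: 22.0
tcp_pos: [0.611, -0.0197, 0.0836]
orientation: [0.071, 0.997, -0.0, 0.001]
contact_force: [0.8, -2.1, 5.8]
grip_width: 0.0137
finger_force: 34.9
```

```bash
python3 m.py
```

```text
t 22.0 tcp [ 0.611  -0.0197  0.0836] yaw_y 81.85 z [ 2.7e-03 -6.0e-04 -1.0e+00] j [-0.157  0.614  1.443 -0.     1.082 -1.586] F [ 0.77 -2.13  5.79] M [-0.2587 -0.214   0.0164] e6 0.0231 w 0.0137 ff 34.86011624336243
Mz [ 0.0102  0.0224  0.6524 -1.337   6.2582] sd [0.003 0.    0.424 0.294 0.361]
```

Emit:
jog_arm(
  moves=[
    {"gripper": 0,"dx": 0,"dy": 0,"dz": 0.03,"wx": 0,"wy": 0,"wz": 5},
    {"gripper": 0,"dx": 0,"dy": 0,"dz": 0.05,"wx": 0,"wy": 0,"wz": 10},
    {"gripper": 0,"dx": 0,"dy": 0,"dz": 0.07,"wx": 0,"wy": 0,"wz": 15},
    {"gripper": 0,"dx": 0,"dy": 0,"dz": 0.09,"wx": 0,"wy": 0,"wz": 20},
    {"gripper": 0,"dx": 0,"dy": 0,"dz": 0.09,"wx": 0,"wy": 0,"wz": 20},
    {"gripper": 0,"dx": 0,"dy": 0,"dz": 0.09,"wx": 0,"wy": 0,"wz": 20},
    {"gripper": 0,"dx": 0,"dy": 0,"dz": 0.09,"wx": 0,"wy": 0,"wz": 20},
    {"gripper": 0,"dx": 0,"dy": 0,"dz": 0.09,"wx": 0,"wy": 0,"wz": 20},
  ],
)

```text
time: 22.77
tcp_pos: [0.611, -0.0198, 0.0831]
orientation: [0.243, 0.97, -0.0, 0.002]
contact_force: [-0.3, -2.3, 7.5]
grip_width: 0.0141
finger_force: 34.9
```

```bash
python3 m.py
```

```text
t 22.77 tcp [ 0.611  -0.0198  0.0831] yaw_y 61.86 z [ 2.9e-03 -9.0e-04 -1.0e+00] j [-0.158  0.614  1.443 -0.     1.081 -1.237] F [-0.3  -2.27  7.47] M [-0.3315 -0.072   0.1141] e6 0.1234 w 0.0141 ff 34.89061117172241
Mz [ 0.1445  0.1225  0.2189 -1.7775  7.5225] sd [0.029 0.    0.342 0.406 0.004]
```

Knob 4 is snug at about 0.125 N m, so the first pass is done. I'll start the second pass with knob 4, which is already in hand, then do knob 2, then 1 and 3.

Emit:
jog_arm(
  moves=[
    {"gripper": 0,"dx": 0,"dy": 0,"dz": 0,"wx": 0,"wy": 0,"wz": 0},
    {"gripper": 0,"dx": 0,"dy": 0,"dz": 0.03,"wx": 0,"wy": 0,"wz": 5},
    {"gripper": 0,"dx": 0,"dy": 0,"dz": 0.05,"wx": 0,"wy": 0,"wz": 10},
    {"gripper": 0,"dx": 0,"dy": 0,"dz": 0.07,"wx": 0,"wy": 0,"wz": 16},
    {"gripper": 0,"dx": 0,"dy": 0,"dz": 0.07,"wx": 0,"wy": 0,"wz": 16},
    {"gripper": 0,"dx": 0,"dy": 0,"dz": 0.07,"wx": 0,"wy": 0,"wz": 16},
    {"gripper": 0,"dx": 0,"dy": 0,"dz": 0.07,"wx": 0,"wy": 0,"wz": 16},
    {"gripper": 0,"dx": 0,"dy": 0,"dz": 0.07,"wx": 0,"wy": 0,"wz": 16},
  ],
)

```text
time: 23.53
tcp_pos: [0.611, -0.0199, 0.0827]
orientation: [0.376, 0.927, 0.0, 0.002]
contact_force: [0.1, -1.9, 9.4]
grip_width: 0.0139
finger_force: 34.9
```

```bash
python3 m.py
```

```text
t 23.53 tcp [ 0.611  -0.0199  0.0827] yaw_y 45.88 z [ 0.003  -0.0011 -1.    ] j [-1.580e-01  6.150e-01  1.444e+00 -1.000e-03  1.080e+00 -9.580e-01] F [ 0.12 -1.85  9.43] M [-0.4044  0.1713  0.2346] e6 0.2118 w 0.0139 ff 34.928932785987854
Mz [ 0.2224  0.2108 -0.7716 -2.6614 10.425 ] sd [0.016 0.    0.242 0.317 0.077]
```

Emit:
jog_arm(
  moves=[
    {"gripper": 0,"dx": 0,"dy": 0,"dz": 0,"wx": 0,"wy": 0,"wz": 0},
    {"gripper": 0,"dx": 0,"dy": 0,"dz": 0,"wx": 0,"wy": 0,"wz": 5},
    {"gripper": 0,"dx": 0,"dy": 0,"dz": 0,"wx": 0,"wy": 0,"wz": 10},
    {"gripper": 0,"dx": 0,"dy": 0,"dz": 0,"wx": 0,"wy": 0,"wz": 15},
    {"gripper": 0,"dx": 0,"dy": 0,"dz": 0,"wx": 0,"wy": 0,"wz": 15},
    {"gripper": 0,"dx": 0,"dy": 0,"dz": 0,"wx": 0,"wy": 0,"wz": 15},
    {"gripper": 0,"dx": 0,"dy": 0,"dz": 0,"wx": 0,"wy": 0,"wz": 15},
    {"gripper": 0,"dx": 0,"dy": 0,"dz": 0,"wx": 0,"wy": 0,"wz": 15},
  ],
)

```text
time: 24.3
tcp_pos: [0.6109, -0.0199, 0.0823]
orientation: [0.493, 0.87, 0.0, 0.001]
contact_force: [-0.2, -2.4, 8.2]
grip_width: 0.0141
finger_force: 35.0
```

```bash
python3 m.py; python3 -c "
from h import *
go(2,66,.13)"
```

```text
t 24.3 tcp [ 0.6109 -0.0199  0.0823] yaw_y 30.89 z [ 0.0027 -0.0012 -1.    ] j [-1.580e-01  6.150e-01  1.444e+00 -1.000e-03  1.079e+00 -6.960e-01] F [-0.16 -2.38  8.16] M [-0.4512  0.0156  0.3157] e6 0.2922 w 0.0141 ff 34.96857225894928
Mz [ 0.2618  0.2914 -0.1686 -2.0686  7.2073] sd [0.019 0.    0.078 0.332 0.027]
t 24.4 tcp [ 0.6109 -0.0199  0.0823] yaw_y 30.89 z [ 0.0027 -0.0011 -1.    ] j [-1.580e-01  6.150e-01  1.444e+00 -1.000e-03  1.079e+00 -6.960e-01] F [-0.09 -1.74  7.18] M [-0.3885  0.0284  0.2805] e6 0.2913 w 0.0136 ff 34.96862769126892
d cm [15.32 -1.   -4.8 ] w deg [  0.05   0.16 -35.11]
```

Knob 4 is firm at 0.29 N m. Back to knob 2.

Emit:
jog_arm(
  moves=[
    {"gripper": 0.5,"dx": 0,"dy": 0,"dz": 0,"wx": 0,"wy": 0,"wz": 0},
    {"gripper": 0.5,"dx": 0,"dy": 0,"dz": 0,"wx": 0,"wy": 0,"wz": 0},
    {"gripper": 0.5,"dx": 0,"dy": 0,"dz": -2.5,"wx": 0,"wy": 0,"wz": 0},
    {"gripper": 0.5,"dx": 0,"dy": 0,"dz": -5,"wx": 0,"wy": 0,"wz": -7},
    {"gripper": 0.5,"dx": 4,"dy": -0.5,"dz": -5,"wx": 0,"wy": 0,"wz": -14},
    {"gripper": 0.5,"dx": 8,"dy": -1,"dz": -5,"wx": 0,"wy": 0,"wz": -21},
    {"gripper": 0.5,"dx": 12,"dy": -1,"dz": -5,"wx": 0,"wy": 0,"wz": -28},
    {"gripper": 0.5,"dx": 15.3,"dy": -1,"dz": -5,"wx": 0,"wy": 0,"wz": -35},
  ],
)

```text
time: 25.07
tcp_pos: [0.5208, 0.1088, 0.1305]
orientation: [0.207, 0.978, 0.0, -0.001]
contact_force: [0.7, 0.7, -0.1]
grip_width: 0.0459
finger_force: 0.0
```

Emit:
jog_arm(
  moves=[
    {"gripper": 0.4,"dx": 0,"dy": 0,"dz": 0,"wx": 0,"wy": 0,"wz": 0},
    {"gripper": 0.4,"dx": 0,"dy": 0,"dz": 0,"wx": 0,"wy": 0,"wz": 0},
    {"gripper": 0.4,"dx": 0,"dy": 0,"dz": 0,"wx": 0,"wy": 0,"wz": 0},
    {"gripper": 0.4,"dx": 0,"dy": 0,"dz": 0,"wx": 0,"wy": 0,"wz": 0},
    {"gripper": 0.4,"dx": 0,"dy": 0,"dz": 0,"wx": 0,"wy": 0,"wz": 0},
    {"gripper": 0.4,"dx": 0,"dy": 0,"dz": 0,"wx": 0,"wy": 0,"wz": 0},
    {"gripper": 0.4,"dx": 0,"dy": 0,"dz": 0,"wx": 0,"wy": 0,"wz": 0},
    {"gripper": 0.4,"dx": 0,"dy": 0,"dz": 0,"wx": 0,"wy": 0,"wz": 0},
  ],
)

```text
time: 25.73
tcp_pos: [0.5234, 0.1065, 0.1307]
orientation: [0.211, 0.978, 0.0, -0.0]
contact_force: [0.6, -0.1, -0.3]
grip_width: 0.0366
finger_force: 0.0
```

```bash
python3 -c "
from h import *
go(2,66,.083)"
```

```text
t 25.73 tcp [0.5234 0.1065 0.1307] yaw_y 65.67 z [-2.e-04  1.e-04 -1.e+00] j [ 0.057  0.435  1.615  0.     1.091 -1.089] F [ 0.63 -0.14 -0.27] M [-0.0499 -0.1077 -0.0392] e6 0.0007 w 0.0366 ff 0.0
d cm [-0.02  0.    4.77] w deg [-0.   -0.01 -0.33]
```

Emit:
jog_arm(
  force=35,
  moves=[
    {"gripper": 0.4,"dx": 0,"dy": 0,"dz": 2,"wx": 0,"wy": 0,"wz": 0},
    {"gripper": 0.4,"dx": 0,"dy": 0,"dz": 4.2,"wx": 0,"wy": 0,"wz": 0},
    {"gripper": 0.3,"dx": 0,"dy": 0,"dz": 4.8,"wx": 0,"wy": 0,"wz": 0},
    {"gripper": 0,"dx": 0,"dy": 0,"dz": 4.8,"wx": 0,"wy": 0,"wz": 0},
    {"gripper": 0,"dx": 0,"dy": 0,"dz": 4.8,"wx": 0,"wy": 0,"wz": 0},
    {"gripper": 0,"dx": 0,"dy": 0,"dz": 4.8,"wx": 0,"wy": 0,"wz": 0},
    {"gripper": 0,"dx": 0,"dy": 0,"dz": 4.8,"wx": 0,"wy": 0,"wz": 0},
    {"gripper": 0,"dx": 0,"dy": 0,"dz": 4.8,"wx": 0,"wy": 0,"wz": 0},
  ],
)

```text
time: 26.4
tcp_pos: [0.5238, 0.1067, 0.0839]
orientation: [0.21, 0.978, -0.0, 0.001]
contact_force: [-1.4, -2.5, 2.6]
grip_width: 0.0138
finger_force: 35.0
```

Emit:
jog_arm(
  moves=[
    {"gripper": 0,"dx": 0,"dy": 0,"dz": 0,"wx": 0,"wy": 0,"wz": 5},
    {"gripper": 0,"dx": 0,"dy": 0,"dz": 0.01,"wx": 0,"wy": 0,"wz": 10},
    {"gripper": 0,"dx": 0,"dy": 0,"dz": 0.03,"wx": 0,"wy": 0,"wz": 15},
    {"gripper": 0,"dx": 0,"dy": 0,"dz": 0.05,"wx": 0,"wy": 0,"wz": 20},
    {"gripper": 0,"dx": 0,"dy": 0,"dz": 0.05,"wx": 0,"wy": 0,"wz": 20},
    {"gripper": 0,"dx": 0,"dy": 0,"dz": 0.05,"wx": 0,"wy": 0,"wz": 20},
    {"gripper": 0,"dx": 0,"dy": 0,"dz": 0.05,"wx": 0,"wy": 0,"wz": 20},
    {"gripper": 0,"dx": 0,"dy": 0,"dz": 0.05,"wx": 0,"wy": 0,"wz": 20},
  ],
)

```text
time: 27.07
tcp_pos: [0.5234, 0.106, 0.0835]
orientation: [0.376, 0.926, -0.001, 0.001]
contact_force: [-1.9, -5.7, 4.8]
grip_width: 0.0138
finger_force: 35.0
```

```bash
python3 m.py
```

```text
t 27.07 tcp [0.5234 0.106  0.0835] yaw_y 45.77 z [ 9.0e-04 -1.7e-03 -1.0e+00] j [ 0.057  0.493  1.671 -0.002  0.977 -0.74 ] F [-1.89 -5.71  4.83] M [-1.1546  0.468   0.1874] e6 0.22 w 0.0138 ff 34.99716818332672
Mz [ 0.2504  0.2193 -2.9208 -5.3728  5.359 ] sd [0.024 0.    0.067 0.137 0.332]
```

Emit:
jog_arm(
  moves=[
    {"gripper": 0,"dx": 0,"dy": -0.1,"dz": 0,"wx": 0,"wy": 0,"wz": 0},
    {"gripper": 0,"dx": 0,"dy": -0.1,"dz": 0.01,"wx": 0,"wy": 0,"wz": 5},
    {"gripper": 0,"dx": 0,"dy": -0.1,"dz": 0.02,"wx": 0,"wy": 0,"wz": 10},
    {"gripper": 0,"dx": 0,"dy": -0.1,"dz": 0.03,"wx": 0,"wy": 0,"wz": 14},
    {"gripper": 0,"dx": 0,"dy": -0.1,"dz": 0.03,"wx": 0,"wy": 0,"wz": 14},
    {"gripper": 0,"dx": 0,"dy": -0.1,"dz": 0.03,"wx": 0,"wy": 0,"wz": 14},
    {"gripper": 0,"dx": 0,"dy": -0.1,"dz": 0.03,"wx": 0,"wy": 0,"wz": 14},
    {"gripper": 0,"dx": 0,"dy": -0.1,"dz": 0.03,"wx": 0,"wy": 0,"wz": 14},
  ],
)

```text
time: 27.83
tcp_pos: [0.5229, 0.1056, 0.0831]
orientation: [0.487, 0.874, -0.0, 0.001]
contact_force: [-2.5, -4.2, 5.4]
grip_width: 0.014
finger_force: 35.0
```

```bash
python3 m.py; python3 -c "
from h import *
go(1,16.4,.135)"
```

```text
t 27.83 tcp [0.5229 0.1056 0.0831] yaw_y 31.78 z [ 0.0014 -0.0012 -1.    ] j [ 0.056  0.492  1.673 -0.002  0.975 -0.497] F [-2.5  -4.17  5.37] M [-1.0296  0.3289  0.2805] e6 0.2988 w 0.014 ff 35.02132952213287
Mz [ 0.2996  0.2982 -1.7549 -5.665   5.742 ] sd [0.038 0.    0.332 0.228 0.501]
t 27.93 tcp [0.5229 0.1056 0.0831] yaw_y 31.78 z [ 0.0014 -0.0013 -1.    ] j [ 0.056  0.492  1.673 -0.002  0.975 -0.497] F [-1.42 -5.89  6.24] M [-0.9502  0.382   0.2614] e6 0.2981 w 0.0136 ff 35.02139389514923
d cm [-7.15  8.19 -5.17] w deg [ 0.05  0.1  15.38]
```

Knob 2 is firm at 0.298 N m. Now knob 1.

Emit:
jog_arm(
  moves=[
    {"gripper": 0.5,"dx": 0,"dy": 0,"dz": 0,"wx": 0,"wy": 0,"wz": 0},
    {"gripper": 0.5,"dx": 0,"dy": 0,"dz": 0,"wx": 0,"wy": 0,"wz": 0},
    {"gripper": 0.5,"dx": 0,"dy": 0,"dz": -2.5,"wx": 0,"wy": 0,"wz": 0},
    {"gripper": 0.5,"dx": 0,"dy": 0,"dz": -5,"wx": 0,"wy": 0,"wz": 0},
    {"gripper": 0.5,"dx": -2.4,"dy": 2.7,"dz": -5,"wx": 0,"wy": 0,"wz": 7},
    {"gripper": 0.5,"dx": -4.8,"dy": 5.5,"dz": -5,"wx": 0,"wy": 0,"wz": 15},
    {"gripper": 0.5,"dx": -7.1,"dy": 8.2,"dz": -5,"wx": 0,"wy": 0,"wz": 15},
    {"gripper": 0.5,"dx": -7.1,"dy": 8.2,"dz": -5,"wx": 0,"wy": 0,"wz": 15},
  ],
)

```text
time: 28.6
tcp_pos: [0.6349, 0.0881, 0.1314]
orientation: [0.598, 0.802, 0.002, 0.002]
contact_force: [-1.5, -0.7, 0.4]
grip_width: 0.0461
finger_force: 0.0
```

```bash
python3 -c "
from h import *
env.capture('top');env.capture('top')
go(1,16.4,.083)"
```

```text
t 28.7 tcp [0.6299 0.0892 0.1309] yaw_y 16.72 z [-1.3e-03  8.0e-04 -1.0e+00] j [ 2.000e-02  6.110e-01  1.304e+00  1.000e-03  1.228e+00 -2.720e-01] F [-0.65  1.05 -0.16] M [-0.041   0.0654  0.0053] e6 0.0295 w 0.046 ff 0.0
d cm [-0.12 -0.01  4.79] w deg [-0.06 -0.06  0.32]
```

Emit:
jog_arm(
  force=35,
  moves=[
    {"gripper": 0.4,"dx": -0.1,"dy": 0,"dz": 2,"wx": 0,"wy": 0,"wz": 0},
    {"gripper": 0.4,"dx": -0.1,"dy": 0,"dz": 4.2,"wx": 0,"wy": 0,"wz": 0},
    {"gripper": 0.3,"dx": -0.1,"dy": 0,"dz": 4.8,"wx": 0,"wy": 0,"wz": 0},
    {"gripper": 0,"dx": -0.1,"dy": 0,"dz": 4.8,"wx": 0,"wy": 0,"wz": 0},
    {"gripper": 0,"dx": -0.1,"dy": 0,"dz": 4.8,"wx": 0,"wy": 0,"wz": 0},
    {"gripper": 0,"dx": -0.1,"dy": 0,"dz": 4.8,"wx": 0,"wy": 0,"wz": 0},
    {"gripper": 0,"dx": -0.1,"dy": 0,"dz": 4.8,"wx": 0,"wy": 0,"wz": 0},
    {"gripper": 0,"dx": -0.1,"dy": 0,"dz": 4.8,"wx": 0,"wy": 0,"wz": 0},
  ],
)

```text
time: 29.37
tcp_pos: [0.6301, 0.0883, 0.0856]
orientation: [0.597, 0.802, 0.0, 0.0]
contact_force: [-3.2, 0.4, 4.8]
grip_width: 0.0139
finger_force: 35.0
```

Emit:
jog_arm(
  moves=[
    {"gripper": 0,"dx": 0,"dy": 0,"dz": 0,"wx": 0,"wy": 0,"wz": 5},
    {"gripper": 0,"dx": 0,"dy": 0,"dz": 0.01,"wx": 0,"wy": 0,"wz": 10},
    {"gripper": 0,"dx": 0,"dy": 0,"dz": 0.03,"wx": 0,"wy": 0,"wz": 14},
    {"gripper": 0,"dx": 0,"dy": 0,"dz": 0.05,"wx": 0,"wy": 0,"wz": 18},
    {"gripper": 0,"dx": 0,"dy": 0,"dz": 0.05,"wx": 0,"wy": 0,"wz": 18},
    {"gripper": 0,"dx": 0,"dy": 0,"dz": 0.05,"wx": 0,"wy": 0,"wz": 18},
    {"gripper": 0,"dx": 0,"dy": 0,"dz": 0.05,"wx": 0,"wy": 0,"wz": 18},
    {"gripper": 0,"dx": 0,"dy": 0,"dz": 0.05,"wx": 0,"wy": 0,"wz": 18},
  ],
)

```text
time: 30.03
tcp_pos: [0.63, 0.0883, 0.0852]
orientation: [0.715, 0.699, 0.0, 0.0]
contact_force: [-4.5, -0.3, 7.7]
grip_width: 0.0137
finger_force: 35.0
```

```bash
python3 m.py
```

```text
t 30.03 tcp [0.63   0.0883 0.0852] yaw_y -1.23 z [ 0.0012  0.     -1.    ] j [0.019 0.654 1.359 0.    1.127 0.04 ] F [-4.45 -0.33  7.67] M [-0.083   0.8198  0.28  ] e6 0.2325 w 0.0137 ff 35.010080337524414
Mz [ 0.2305  0.2319 -3.9501  0.1045  6.625 ] sd [0.009 0.    0.077 0.149 0.433]
```

Emit:
jog_arm(
  moves=[
    {"gripper": 0,"dx": 0,"dy": -0.05,"dz": 0,"wx": 0,"wy": 0,"wz": 0},
    {"gripper": 0,"dx": 0,"dy": -0.05,"dz": 0,"wx": 0,"wy": 0,"wz": 5},
    {"gripper": 0,"dx": 0,"dy": -0.05,"dz": 0.01,"wx": 0,"wy": 0,"wz": 10.5},
    {"gripper": 0,"dx": 0,"dy": -0.05,"dz": 0.02,"wx": 0,"wy": 0,"wz": 10.5},
    {"gripper": 0,"dx": 0,"dy": -0.05,"dz": 0.02,"wx": 0,"wy": 0,"wz": 10.5},
    {"gripper": 0,"dx": 0,"dy": -0.05,"dz": 0.02,"wx": 0,"wy": 0,"wz": 10.5},
    {"gripper": 0,"dx": 0,"dy": -0.05,"dz": 0.02,"wx": 0,"wy": 0,"wz": 10.5},
    {"gripper": 0,"dx": 0,"dy": -0.05,"dz": 0.02,"wx": 0,"wy": 0,"wz": 10.5},
  ],
)

```text
time: 30.8
tcp_pos: [0.6299, 0.0882, 0.085]
orientation: [0.776, 0.631, 0.001, 0.001]
contact_force: [-2.9, -0.8, 6.0]
grip_width: 0.014
finger_force: 35.0
```

```bash
python3 m.py; python3 -c "
from h import *
go(3,45.3,.135)"
```

```text
t 30.8 tcp [0.6299 0.0882 0.085 ] yaw_y -11.73 z [ 0.002 -0.    -1.   ] j [ 0.019  0.654  1.361 -0.     1.125  0.223] F [-2.92 -0.8   5.96] M [-0.0998  0.6107  0.2842] e6 0.2836 w 0.014 ff 35.0241082906723
Mz [ 0.2649  0.2835 -2.5178  0.1654  5.9637] sd [0.001 0.    0.516 0.036 0.137]
t 30.9 tcp [0.6299 0.0882 0.085 ] yaw_y -11.73 z [ 0.002 -0.    -1.   ] j [ 0.019  0.654  1.361 -0.     1.125  0.223] F [-2.    0.13  5.83] M [-0.1164  0.5721  0.2636] e6 0.2835 w 0.0141 ff 35.024170875549316
d cm [-11.32 -10.65  -5.03] w deg [ 1.200e-01  4.000e-02 -5.703e+01]
```

Emit:
jog_arm(
  moves=[
    {"gripper": 0,"dx": 0,"dy": 0,"dz": 0,"wx": 0,"wy": 0,"wz": 3},
    {"gripper": 0,"dx": 0,"dy": 0,"dz": 0,"wx": 0,"wy": 0,"wz": 3},
    {"gripper": 0,"dx": 0,"dy": 0,"dz": 0,"wx": 0,"wy": 0,"wz": 3},
    {"gripper": 0,"dx": 0,"dy": 0,"dz": 0,"wx": 0,"wy": 0,"wz": 3},
    {"gripper": 0.5,"dx": 0,"dy": 0,"dz": 0,"wx": 0,"wy": 0,"wz": 3},
    {"gripper": 0.5,"dx": 0,"dy": 0,"dz": 0,"wx": 0,"wy": 0,"wz": 3},
    {"gripper": 0.5,"dx": 0,"dy": 0,"dz": -2.5,"wx": 0,"wy": 0,"wz": 3},
    {"gripper": 0.5,"dx": 0,"dy": 0,"dz": -5,"wx": 0,"wy": 0,"wz": -4},
  ],
)

```text
time: 31.57
tcp_pos: [0.6286, 0.0881, 0.1324]
orientation: [0.754, 0.657, -0.001, -0.001]
contact_force: [1.0, 0.1, -0.2]
grip_width: 0.036
finger_force: 0.0
```

Emit:
jog_arm(
  moves=[
    {"gripper": 0.5,"dx": -2,"dy": -2,"dz": 0,"wx": 0,"wy": 0,"wz": -7},
    {"gripper": 0.5,"dx": -4,"dy": -4,"dz": 0,"wx": 0,"wy": 0,"wz": -14},
    {"gripper": 0.5,"dx": -6,"dy": -6,"dz": 0,"wx": 0,"wy": 0,"wz": -21},
    {"gripper": 0.5,"dx": -8,"dy": -8,"dz": 0,"wx": 0,"wy": 0,"wz": -28},
    {"gripper": 0.5,"dx": -10.5,"dy": -11,"dz": 0,"wx": 0,"wy": 0,"wz": -35},
    {"gripper": 0.5,"dx": -10.5,"dy": -11,"dz": 0,"wx": 0,"wy": 0,"wz": -42},
    {"gripper": 0.5,"dx": -10.5,"dy": -11,"dz": 0,"wx": 0,"wy": 0,"wz": -49},
    {"gripper": 0.5,"dx": -10.5,"dy": -11,"dz": 0,"wx": 0,"wy": 0,"wz": -53},
  ],
)

```text
time: 32.23
tcp_pos: [0.5062, -0.0016, 0.1338]
orientation: [0.379, 0.926, 0.0, 0.001]
contact_force: [0.4, -0.0, -0.3]
grip_width: 0.0462
finger_force: 0.0
```

```bash
python3 -c "
from h import *
env.capture('top');env.capture('top')
go(3,45.3,.083)"
```

```text
t 32.33 tcp [ 0.5065 -0.0013  0.1337] yaw_y 45.23 z [ 0.0012  0.     -1.    ] j [-0.154  0.385  1.689  0.     1.067 -0.944] F [0.49 0.6  0.12] M [-0.0479  0.0335 -0.0183] e6 -0.9768 w 0.0462 ff 0.0
d cm [ 0.31 -0.27  5.07] w deg [ 0.05  0.05 -0.07]
```

Emit:
jog_arm(
  force=35,
  moves=[
    {"gripper": 0.5,"dx": 0.3,"dy": -0.27,"dz": 1,"wx": 0,"wy": 0,"wz": 0},
    {"gripper": 0.4,"dx": 0.3,"dy": -0.27,"dz": 3.5,"wx": 0,"wy": 0,"wz": 0},
    {"gripper": 0.3,"dx": 0.3,"dy": -0.27,"dz": 5,"wx": 0,"wy": 0,"wz": 0},
    {"gripper": 0,"dx": 0.3,"dy": -0.27,"dz": 5,"wx": 0,"wy": 0,"wz": 0},
    {"gripper": 0,"dx": 0.3,"dy": -0.27,"dz": 5,"wx": 0,"wy": 0,"wz": 0},
    {"gripper": 0,"dx": 0.3,"dy": -0.27,"dz": 5,"wx": 0,"wy": 0,"wz": 0},
    {"gripper": 0,"dx": 0.3,"dy": -0.27,"dz": 5,"wx": 0,"wy": 0,"wz": 0},
    {"gripper": 0,"dx": 0.3,"dy": -0.27,"dz": 5,"wx": 0,"wy": 0,"wz": 0},
  ],
)

```text
time: 33.0
tcp_pos: [0.5029, -0.0011, 0.0843]
orientation: [0.381, 0.925, 0.0, 0.001]
contact_force: [-0.4, -1.3, 1.9]
grip_width: 0.0137
finger_force: 35.0
```

Emit:
jog_arm(
  moves=[
    {"gripper": 0,"dx": 0,"dy": 0,"dz": 0,"wx": 0,"wy": 0,"wz": 5},
    {"gripper": 0,"dx": 0,"dy": 0,"dz": 0.01,"wx": 0,"wy": 0,"wz": 10},
    {"gripper": 0,"dx": 0,"dy": 0,"dz": 0.03,"wx": 0,"wy": 0,"wz": 15},
    {"gripper": 0,"dx": 0,"dy": 0,"dz": 0.05,"wx": 0,"wy": 0,"wz": 20},
    {"gripper": 0,"dx": 0,"dy": 0,"dz": 0.05,"wx": 0,"wy": 0,"wz": 20},
    {"gripper": 0,"dx": 0,"dy": 0,"dz": 0.05,"wx": 0,"wy": 0,"wz": 20},
    {"gripper": 0,"dx": 0,"dy": 0,"dz": 0.05,"wx": 0,"wy": 0,"wz": 20},
    {"gripper": 0,"dx": 0,"dy": 0,"dz": 0.05,"wx": 0,"wy": 0,"wz": 20},
  ],
)

```text
time: 33.67
tcp_pos: [0.5028, -0.0012, 0.0839]
orientation: [0.534, 0.845, 0.0, 0.001]
contact_force: [-1.4, -2.5, 5.5]
grip_width: 0.0134
finger_force: 35.0
```

```bash
python3 m.py
```

```text
t 33.67 tcp [ 0.5028 -0.0012  0.0839] yaw_y 25.43 z [ 1.8e-03 -7.0e-04 -1.0e+00] j [-1.550e-01  4.440e-01  1.758e+00 -1.000e-03  9.380e-01 -5.980e-01] F [-1.39 -2.5   5.52] M [-0.4497  0.3046  0.238 ] e6 0.2149 w 0.0134 ff 34.98322248458862
Mz [ 0.2265  0.2137 -2.1722 -1.8719  6.0104] sd [0.013 0.    0.362 0.224 0.094]
```

Emit:
jog_arm(
  moves=[
    {"gripper": 0,"dx": 0,"dy": 0,"dz": 0,"wx": 0,"wy": 0,"wz": 5},
    {"gripper": 0,"dx": 0,"dy": 0,"dz": 0.01,"wx": 0,"wy": 0,"wz": 10},
    {"gripper": 0,"dx": 0,"dy": 0,"dz": 0.03,"wx": 0,"wy": 0,"wz": 15.5},
    {"gripper": 0,"dx": 0,"dy": 0,"dz": 0.03,"wx": 0,"wy": 0,"wz": 15.5},
    {"gripper": 0,"dx": 0,"dy": 0,"dz": 0.03,"wx": 0,"wy": 0,"wz": 15.5},
    {"gripper": 0,"dx": 0,"dy": 0,"dz": 0.03,"wx": 0,"wy": 0,"wz": 15.5},
    {"gripper": 0,"dx": 0,"dy": 0,"dz": 0.03,"wx": 0,"wy": 0,"wz": 15.5},
    {"gripper": 0,"dx": 0,"dy": 0,"dz": 0.03,"wx": 0,"wy": 0,"wz": 15.5},
  ],
)

```text
time: 34.43
tcp_pos: [0.5027, -0.0012, 0.0835]
orientation: [0.643, 0.766, 0.0, 0.001]
contact_force: [-0.8, -2.4, 6.4]
grip_width: 0.0135
finger_force: 35.0
```

```bash
python3 m.py
```

```text
t 34.43 tcp [ 0.5027 -0.0012  0.0835] yaw_y 9.94 z [ 1.5e-03 -8.0e-04 -1.0e+00] j [-1.550e-01  4.440e-01  1.759e+00 -1.000e-03  9.370e-01 -3.280e-01] F [-0.79 -2.38  6.38] M [-0.5511  0.4342  0.2821] e6 0.3026 w 0.0135 ff 35.00839948654175
Mz [ 0.2939  0.3026 -2.5876 -2.2255  6.2827] sd [0.014 0.    0.257 0.148 0.19 ]
```

All four knobs are firm. Release and clear.

Emit:
jog_arm(
  moves=[
    {"gripper": 0.5,"dx": 0,"dy": 0,"dz": 0,"wx": 0,"wy": 0,"wz": 0},
    {"gripper": 0.5,"dx": 0,"dy": 0,"dz": 0,"wx": 0,"wy": 0,"wz": 0},
    {"gripper": 0.5,"dx": 0,"dy": 0,"dz": -2.5,"wx": 0,"wy": 0,"wz": 0},
    {"gripper": 0.5,"dx": 0,"dy": 0,"dz": -6,"wx": 0,"wy": 0,"wz": 0},
    {"gripper": 0.5,"dx": 0,"dy": 0,"dz": -10,"wx": 0,"wy": 0,"wz": 0},
    {"gripper": 0.5,"dx": 0,"dy": 0,"dz": -10,"wx": 0,"wy": 0,"wz": 0},
    {"gripper": 0.5,"dx": 0,"dy": 0,"dz": -10,"wx": 0,"wy": 0,"wz": 0},
    {"gripper": 0.5,"dx": 0,"dy": 0,"dz": -10,"wx": 0,"wy": 0,"wz": 0},
  ],
)

```text
time: 35.2
tcp_pos: [0.5018, -0.0006, 0.1821]
orientation: [0.644, 0.765, 0.0, -0.0]
contact_force: [-0.0, -0.0, -0.1]
grip_width: 0.0457
finger_force: 0.0
```

```bash
python3 -c "
from h import *
st(); print(env.job_done())"
```

```text
t 35.2 tcp [ 0.5018 -0.0006  0.1821] yaw_y 9.78 z [-4.e-04  5.e-04 -1.e+00] j [-0.154  0.325  1.631  0.     1.186 -0.325] F [-0.02 -0.01 -0.11] M [-0.0714  0.0737  0.0514] e6 -0.0098 w 0.0457 ff 0.0
the job is handed in; nothing more can be done
None
```

I handed the job in at 35 s without seeing a verdict: all four knobs went snug (0.12–0.16 N m; order 1, 3, 2, 4) and then firm (about 0.28–0.30 N m; order 4, 2, 1, 3), with knob 1 turned 3° further after its last reading of 0.28, and the arm ended clear of the case.

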